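Set the timer wheel and clamp the separator's bowl cover through its gate

TASK

Get the blood separator ready to spin. First roll the timer thumbwheel to the back until its pale bar stands at the fourth of the five ticks, counted from the front; then take the cover-clamp lever through its stepped gate from the open notch to the clamped notch at the far right end of the slot, letting it rest for about a second in the middle notch (left end of the cross slot) on the way so that the cover seats, and let go. Do not knock the bag rail above the deck, and leave the things lying around the console where they are.

Things in the scene. Friction and masses are not known exactly. Their poses are not given: they have to be found in the camera images.
- console: white wedge-shaped blood separator, fixed; 360 mm deep (x), 540 wide (y), 75 high in front, 206 at the back; deck rises 20 deg to the back. Origin: centre of its underside; x front to back, y to its left. On the deck, not to be moved: round bowl well with clear cover right back (44 proud), 3 black pumps left back (38 proud), small black valves (25 proud), keypad right front
- gate: steel gate plate, 96 x 80 mm, 4 thick, on the deck's left half, with an S-shaped (zigzag) slot 15 wide, made of straight legs. Origin: the lever's pivot, inside the console, 90 mm below the plate's middle. x up the slope to the back, y left, z square to the deck (20 deg from vertical, towards the front). The lever's stem is 10 mm thick and so has 2.5 mm of play each way
- notch_open (a point): start of the slot, front right: in the gate's frame x -24, y -13 mm, in the plate (z 90). From it the slot runs to the back to x 0, y -13, then left along the cross slot to the middle notch
- notch_middle (a point): middle notch, the left end of the cross slot: gate x 0, y +13, z 90 mm. From it the slot runs to the back to x +24, y +13, then right to the clamped notch
- notch_clamped (a point): clamped notch, the slot's far right end: gate x +24, y -13, z 90 mm
- lever_knob (a point): centre of the black ball knob, 32 mm across, on the cover-clamp lever (10 mm steel rod), 160 mm from the pivot. With a = lever_fore, b = lever_side it is at 160 mm x (sin a cos b, sin b, cos a cos b) in the gate's frame; its travel is about 42 mm a row and 46 mm between columns. The lever is geared to the steel hold-down finger beside the bowl cover
- lever_fore (a joint): lever angle front to back, rad: 0 square to the deck, positive to the back. Open notch -0.26, middle notch 0, clamped notch +0.26, each with 0.03 of play. Held by friction (about 3 N at the knob): stays where it is left, no spring
- lever_side (a joint): lever angle sideways, rad: positive to the left. Open notch -0.143, middle notch +0.143, clamped notch -0.143, each with 0.03 of play. Same friction as lever_fore
- timer_housing: grey housing of the timer thumbwheel, at the deck's front, right of the gate. Origin: middle of the wheel's axis, level with the deck. x up the slope, y along the axis to the left, z square to the deck. Each side of the wheel a cheek, 9 mm wide, radius 28, with five black ticks at -60, -30, 0, 30, 60 deg from z (positive to the back), first to fifth. Base frame 76 x 46, 4.5 proud
- timer (a joint): angle of the thumbwheel (black knurled rubber, radius 34 mm, 16 wide), rad: 0 with its one pale bar (7 mm wide) at the first tick, growing as its top is rolled to the back, 0.524 a tick; 1.571 at the fourth tick. Light friction (about 1 N at the rim), no clicks, stops at 0 and 2.09, stays where left. A fingertip pressed lightly on the rim rolls it without slip
- rail_mid (a point): middle of the steel bag rail over the deck: bar 16 mm thick, 480 long along the console's y, 4 mm in front of the console's centre, 322 over the table. In the clamped notch the knob's centre is 10 mm behind it and 100 below, so a gripper pointing straight down strikes it: lean the gripper back towards the robot. Three empty hooks hang 36 mm from its right half
- bag_rail: the bag rail with a 16 mm post at each end, on the deck's edges (240 mm left and right of the console's middle); origin at the console's origin
- tape_roll: roll of white tape lying flat, 84 mm across, 25 mm high; origin under its centre. Bystander, in front of the console
- data_card: flat grey plastic data card, 86 x 54 x 6 mm; origin under its centre. Bystander, in front of the console
- artery_clamp: steel artery clamp lying flat, 135 mm long, 8 mm high; origin under its middle. Bystander, in front of the console
- tube_rack: white rack of capped sample tubes, 50 x 110 mm, 86 mm high; origin under its centre. Bystander, left of the console
- spray_bottle: white bottle, 62 mm across, 165 mm high; origin under its centre. Bystander, left of the console
- swab_box: cardboard swab box, 110 x 75 x 60 mm; origin under its centre. Bystander, right of the console
- steel_bowl: small steel bowl, 110 mm across, 38 mm high; origin under its centre. Bystander, left of the console's front
- marker: marker pen lying flat, 125 x 13 mm; origin under its middle. Bystander, right of the console

How it is judged:
By the outcome, as a careful person would: the job done as asked, in the order asked, and still so for the second after the job is handed in, with the robot touching nothing.
It also fails if it takes over 58 s, if anything falls off the work surface, if the arm or the gripper's body presses on something with over 40 N, if the wrist force passes 120 N, or if a joint passes its speed limit or range.

ROBOT

A 7-joint arm with a two-finger parallel gripper is mounted at the origin on the work surface. World frame = base frame: x ahead of the robot, y to its left, z up, the work surface at z = 0. Lengths are in m, angles in degrees, forces in N, time in s.
With the tool pointing down it reaches from about 0.4 to 0.9 m from the base axis. Payload 5.5 kg.
Tool frame: the origin (TCP) lies midway between the tips of the shut fingers; the grasp point (between the pads) lies ctrl.grip_point_offset behind it (ctrl.grip_point_offset is the distance from the TCP to the grasp point, in m); z points along the fingers, y is the direction in which the jaws open and shut (so a half turn about z gives the same grasp; the last joint's range is limited). The gripper opens to 85 mm and grips with 20 to 120 N. Pads are 22 mm wide; open, the fingers measure 114 mm over their backs; the gripper's body (76 mm by 85 mm) begins 54 mm behind the grasp point. The pads swing forward as they close: fully open they stand 13 mm farther back than shut.
Start: joints at [81.257, 28.699, -24.465, 88.831, 12.651, 65.22, -12.049], TCP at [0.263, -0.595, 0.231] pointing down, gripper open.
Joint ranges: [-164.97, 164.97], [-17.58, 116.51], [-87.97, 89.64], [11.32, 138.91], [-80.73, 260.73], [10.89, 115.49], [-147.41, 147.41]. Speed limits (degrees/s): [147.25, 147.25, 180, 180, 180, 180, 180].

INTERFACE

Orientations are given as a 3x3 rotation matrix whose columns are the frame's x, y, z axes.
In Python, from bench import ctrl gives the robot as it stands.
- The arm moves only by the shell command python3 -m creep 'ROWS' [OPENING]. ROWS is JSON, a list of rows, each a list of 6 numbers: the shift along the tool's x, y, z scaled (see below), then the turn, a rotation vector about the tool's x, y, z scaled (see below). In form: [[dx, dy, dz, ax, ay, az], ...]. A call has 1 to 12 rows; each row is the pose to reach, as a shift and turn from the pose commanded when the call began, along the tool's axes at that moment, turning the shorter way round; what a row does not reach only later rows make up. The controller multiplies each number of a shift by 150 mm and each number of a turn by 180 degrees. A row lasts 1/10 s, in which the tool goes at most 50 mm and 8.59 degrees, less where a joint would pass 70% of its speed; a pose out of reach is approached as far as the arm can. A call with a number of a shift or a turn outside -1 to 1 is refused whole. A call with a gripper value outside its range is refused whole. OPENING is the closure, from 0 (fully open) to 1 (shut), set as the call begins (- or left out, the last holds). The fingers move at their own pace and stop on an object; the grip force is fixed at half the most. Time passes only in rows, so rows that repeat a pose let the fingers close. It gives the time, the measured TCP pose, the force and the opening at its end, in the units of the state.
- ctrl.get_state(): the state, without advancing time (a new reading comes with each control period).
- ctrl.camera(name): name is "scene" or "top"; returns (picture, depth): 384x512x3 uint8, red, green, blue; 384x512 float32, m along the optical axis (not along the pixel's ray), 0 where there is no reading.
- ctrl.camera_params(name): a dict with "fx", "fy", "cx", "cy" (pixels), "extrinsics" (4x4, takes a point from camera to world coordinates). Camera axes: x right, y up, looking along -z (the intrinsics and any distortion apply to the point x, -y, -z); pixel columns grow to the right and rows downward; lengths in m; the calibration is good to about 2 mm. A picture is of the moment at which its call begins. camera_params takes no time and is no camera call.
- ctrl.finish_job(): hands the job in, once; it reports no verdict.
The state is a dict: "time_s": time; "q": joint angles; "joint_velocities": joint speeds; "joint_torque": joint torques, N m; "tool_pos": TCP position; "ee_rot": TCP orientation; "ft_force": force on the tool from outside, world axes, zero at the start; "torque": the same for the moment, N m; "gripper_width": opening from 0.0 (shut) to 1.0 (fully open).
Only numpy, scipy, OpenCV 4.12 (cv2) and the standard library are available. Lean on these libraries where they do the work, as an engineer would, in place of code of your own. Each camera call takes 0.05 s, during which the arm holds its last target. There are 200 camera calls.

## Working session

There is one attempt and no reset: what is moved stays moved. The work goes in short steps, Python scripts to look and compute and a shell command to move; the robot and the scene stay as the last step left them, time stands still between calls to the robot, and variables do not carry over. Pictures are saved under pics/ and viewed, about 8 in all and at most 12, crops included, and the job is handed in when it is done.

```bash
ls; mkdir -p pics; python3 - <<'E'
from bench import ctrl
import cv2, numpy as np
s=ctrl.get_state(); print({k:np.round(v,3).tolist() for k,v in s.items()}, ctrl.grip_point_offset)
for n in("scene","top"):
    p,d=ctrl.camera(n); c=ctrl.camera_params(n)
    print(n,{k:np.round(v,4).tolist() for k,v in c.items()})
    np.savez(f"pics/{n}0.npz",p=p,d=d)
    cv2.imwrite(f"pics/{n}0.png",cv2.resize(p[:,:,::-1],(800,600),interpolation=cv2.INTER_CUBIC))
E
```

```text
pics
{'time_s': 0.0, 'q': [81.257, 28.753, -24.453, 88.892, 12.653, 65.22, -12.048], 'joint_velocities': [0.018, 0.006, 0.046, 0.009, -0.051, 0.007, 0.002], 'joint_torque': [-0.0, -56.952, -5.816, -28.094, 0.011, 0.012, 0.0], 'tool_pos': [0.262, -0.594, 0.23], 'ee_rot': [[0.915, 0.404, -0.001], [0.404, -0.915, 0.002], [0.0, -0.002, -1.0]], 'ft_force': [0.681, -0.216, 0.259], 'torque': [-0.004, -0.033, -0.001], 'gripper_width': 1.001} 0.0187
scene {'fx': 358.8797, 'fy': 358.8797, 'cx': 257.7859, 'cy': 196.7, 'extrinsics': [[0.9712, -0.1878, 0.1467, 0.6765], [0.2377, 0.7189, -0.6532, -0.7924], [0.0172, 0.6692, 0.7429, 1.0301], [0.0, 0.0, 0.0, 1.0]]}
top {'fx': 430.7669, 'fy': 430.7669, 'cx': 263.261, 'cy': 187.8948, 'extrinsics': [[0.0004, 0.9933, -0.1152, 0.4024], [-1.0, 0.0012, 0.0066, -0.036], [0.0067, 0.1152, 0.9933, 1.3092], [0.0, 0.0, 0.0, 1.0]]}
```

View pics/scene0.png

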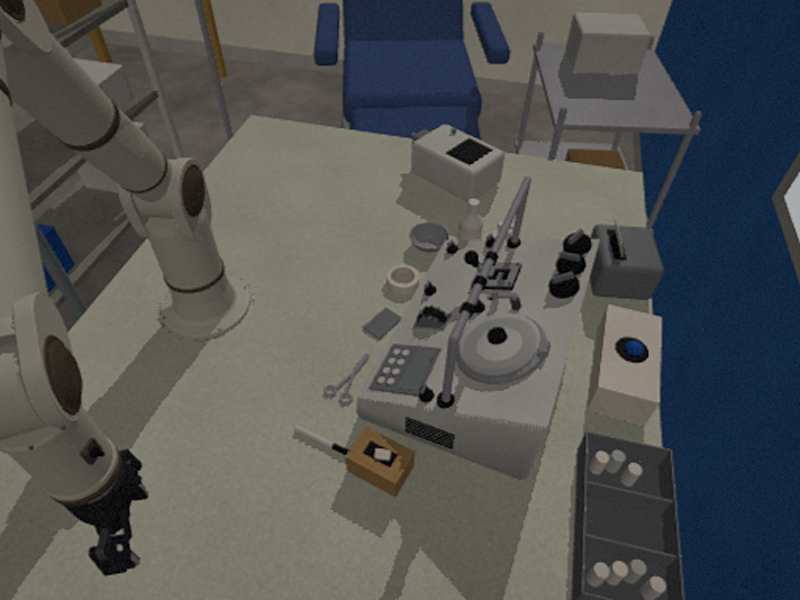

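View pics/top0.png

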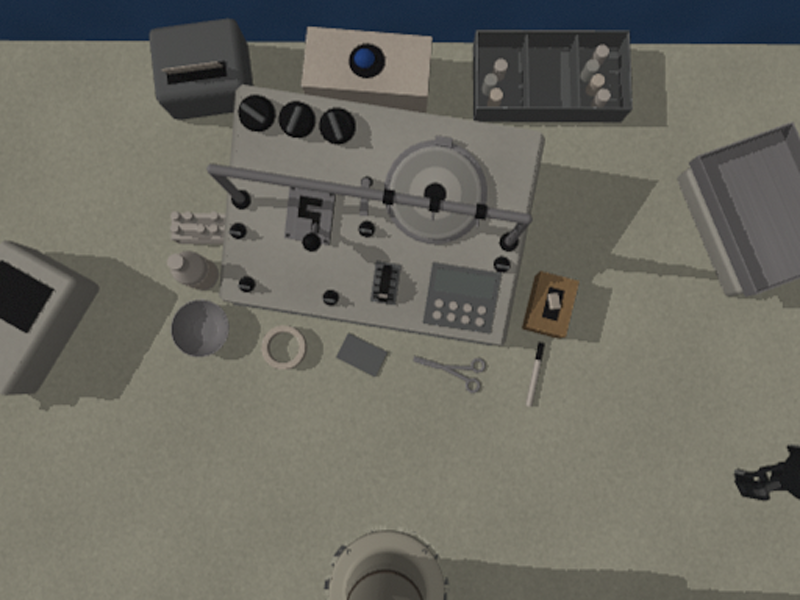

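Top view (800×600): gate at (310,213), knob at (312,242), timer wheel at (385,283), and the rail from (212,168) to (528,217). The console is yawed a few degrees. The start spot is clear at lower right. Next I measure.

```bash
cat > h.py <<'E'
import numpy as np, cv2
from bench import ctrl
def cam(n):
    c=ctrl.camera_params(n); return c, np.array(c["extrinsics"])
def rays(n,uv):
    c,E=cam(n); uv=np.atleast_2d(uv).astype(float)
    d=np.c_[(uv[:,0]-c["cx"])/c["fx"],-(uv[:,1]-c["cy"])/c["fy"],-np.ones(len(uv))]
    return E[:3,3], d@E[:3,:3].T
def cloud(n,d):
    v,u=np.mgrid[:384,:512]; o,r=rays(n,np.c_[u.ravel(),v.ravel()])
    return (o+r*d.reshape(-1,1)).reshape(384,512,3)
def proj(n,P):
    c,E=cam(n); p=(np.atleast_2d(P)-E[:3,3])@E[:3,:3]
    return np.c_[c["cx"]+c["fx"]*p[:,0]/-p[:,2], c["cy"]-c["fy"]*p[:,1]/-p[:,2]]
E
cat > m1.py <<'E'
from h import *
for n in("top","scene"):
    z=np.load(f"pics/{n}0.npz");p,d=z["p"],z["d"];P=cloud(n,d);g=p.astype(int)
    # deck plane: ransac-ish on bright pts within box
    box=(P[...,0]>.4)&(P[...,0]<.95)&(P[...,1]>-.4)&(P[...,1]<.4)&(d>0)
    m=box&(P[...,2]>.06)&(P[...,2]<.22)&(g.min(2)>95 if n=="top" else g.min(2)>90)
    Q=P[m]; w=np.ones(len(Q),bool)
    pl=np.array([.36,0,-.1])
    for i in range(12):
        A=np.c_[Q[:,0],Q[:,1],np.ones(len(Q))]
        r=Q[:,2]-A@pl; w=abs(r)<(.03 if i<3 else .006)
        pl=np.linalg.lstsq(A[w],Q[w,2],rcond=None)[0]
    print(n,"deck",pl.round(4),w.sum(),"tilt",np.degrees(np.arctan(np.hypot(*pl[:2]))),"yaw",np.degrees(np.arctan2(pl[1],pl[0])))
    # deck outline
    h=P[...,2]-(P[...,0]*pl[0]+P[...,1]*pl[1]+pl[2])
    dm=(box&(abs(h)<.006)).astype(np.uint8)
    dm=cv2.morphologyEx(dm,cv2.MORPH_OPEN,np.ones((3,3)))
    _,l,st,_=cv2.connectedComponentsWithStats(dm); k=1+st[1:,4].argmax()
    D=P[l==k][:,:2].astype(np.float32); rc=cv2.minAreaRect(D); print("deck rect",rc,cv2.boxPoints(rc).round(4).tolist())
    # rail
    rm=box&(P[...,2]>.30)&(P[...,2]<.345); R=P[rm]
    if len(R)>20:
        l=cv2.fitLine(R[:,:2].astype(np.float32),cv2.DIST_HUBER,0,.01,.01).ravel(); t=(R[:,:2]-l[2:])@l[:2]
        print("rail yaw",np.degrees(np.arctan2(l[1],l[0])),"ends",(l[2:]+l[:2]*t.min()).round(4),(l[2:]+l[:2]*t.max()).round(4),"ztop",np.percentile(R[:,2],[50,90]))
    np.savez(f"pics/{n}P.npz",P=P,h=h)
p=cv2.imread
t=np.load("pics/top0.npz")["p"];s=np.load("pics/scene0.npz")["p"]
a=cv2.resize(t[105:210,175:275,::-1],None,fx=5,fy=5,interpolation=cv2.INTER_CUBIC)
b=cv2.resize(s[150:215,255:345,::-1],None,fx=4,fy=4,interpolation=cv2.INTER_CUBIC)
im=np.zeros((600,800,3),np.uint8); im[:525,:500]=a; b=b[:, :300]; im[:b.shape[0],500:800]=b
im=cv2.convertScaleAbs(im,alpha=1.8); cv2.imwrite("pics/crop1.png",im)
E
python3 m1.py
```

```text
top deck [ 0.3591 -0.0564 -0.1012] 13821 tilt 19.9746414843245 yaw -8.933359330995865
deck rect ((0.5997463464736938, 0.03207549452781677), (0.5288486480712891, 0.21104830503463745), 80.95960235595703) [[0.45399999618530273, -0.21250000596046448], [0.6624000072479248, -0.24560000002384186], [0.7455000281333923, 0.2766000032424927], [0.5371000170707703, 0.30979999899864197]]
rail yaw 80.94371 ends [ 0.629  -0.2225] [0.7068 0.266 ] ztop [0.3276973  0.33093682]
scene deck [ 0.36   -0.0554 -0.0997] 6224 tilt 20.014476880952568 yaw -8.754414006593324
deck rect ((0.6713231205940247, 0.016864359378814697), (0.5299310684204102, 0.36079874634742737), 81.0071029663086) [[0.45170000195503235, -0.21660000085830688], [0.8080999851226807, -0.27300000190734863], [0.8909000158309937, 0.25040000677108765], [0.534600019454956, 0.3068000078201294]]
rail yaw 80.98068 ends [ 0.6307 -0.2266] [0.7078 0.2592] ztop [0.32920656 0.33230478]
```

View pics/crop1.png

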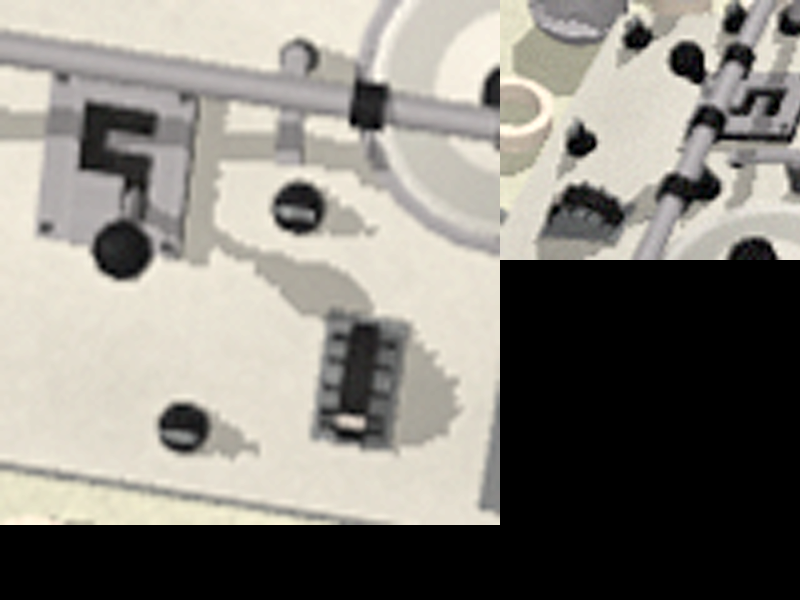

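```bash
cat > m2.py <<'E'
from h import *
from scipy.optimize import least_squares
yaw=np.radians(-9.0); t=np.radians(20)
c,s=np.cos(yaw),np.sin(yaw)
ey=np.array([-s,c,0]); exh=np.array([c,s,0]); ex=exh*np.cos(t)+np.array([0,0,np.sin(t)]); ez=np.cross(ex,ey)
G=np.c_[ex,ey,ez]; np.save("G.npy",G); print(G.round(4).tolist())
rough={"knob":(199.4,155),"wheel":(247,181)}
for n in("top","scene"):
    P=np.load(f"pics/{n}P.npz"); P,h=P["P"],P["h"]; p=np.load(f"pics/{n}0.npz")["p"]
    if n=="top": k0=P[155,199].copy(); w0=P[178,247].copy(); print("k0",k0,"w0",w0)
    # knob sphere
    near=(np.linalg.norm(P-k0,axis=2)<.03)&(h>.04)&(p.max(2)<75)
    K=P[near]; 
    if len(K)>15:
        f=lambda x:np.linalg.norm(K-x,axis=1)-.016
        r=least_squares(f,K.mean(0)-[0,0,.008],loss="soft_l1",f_scale=.002); print(n,"knob",r.x.round(4),len(K),np.abs(r.fun).mean())
        v,u=np.nonzero(near); print("  centroid px",u.mean(),v.mean(),(cv2.minEnclosingCircle(np.c_[u,v].astype(np.float32))))
    L=(P-w0)@G  # gate-aligned coordinates
    near=(np.linalg.norm(P-w0,axis=2)<.06)&(h>.012)
    Q=L[near]; H=h[near]*np.cos(t); print(n,"timer n",len(Q),"y range",np.percentile(Q[:,1],[2,98]),"x range",np.percentile(Q[:,0],[2,98]),"hmax",H.max())
    mid=np.median(Q[:,1]); mid=(Q[:,1].min()+Q[:,1].max())/2
    for nm,sel,R in(("wheel",abs(Q[:,1]-mid)<.006,.034),):
        A=Q[sel]
        f=lambda x:np.hypot(A[:,0]-x[0],A[:,2]-x[1])-R
        r=least_squares(f,[0,-R],loss="soft_l1",f_scale=.002); ctr=w0+G@np.array([r.x[0],mid,r.x[1]])
        print(n,nm,"centre",ctr.round(4),"n",sel.sum(),np.abs(r.fun).mean())
    # plate: points with h*cos in 2..7mm near gate
    pl=(np.abs((P-k0)@G[:,1])<.09)&(np.abs((P-k0)@G[:,0]-.04)<.1)
    col=p.astype(int); print
    v,u=np.nonzero(pl); np.savez(f"pics/{n}pl.npz",v=v,u=u)
E
python3 m2.py
python3 - <<'E'
# plate outline in top: grey pixels rectified on plane deck+4 mm
import sys; sys.path.insert(0,'.')
from h import *
import os; os.chdir('.')
G=np.load("G.npy")
for n,pl in(("top",[ .3591,-.0564,-.1012]),("scene",[.36,-.0554,-.0997])):
    p=np.load(f"pics/{n}0.npz")["p"]
    # origin on plate plane near the gate; 0.5 mm/px, x up, y left
    o=np.array([.678,.125,0]); o[2]=pl[0]*o[0]+pl[1]*o[1]+pl[2]+.004/np.cos(.349)
    a=np.arange(-.09,.09,.0005); X,Y=np.meshgrid(-a,-a,indexing="ij")
    W=o+X[...,None]*G[:,0]+Y[...,None]*G[:,1]
    uv=proj(n,W.reshape(-1,3)).reshape(360,360,2).astype(np.float32)
    im=cv2.remap(p,uv[...,0],uv[...,1],cv2.INTER_CUBIC)
    cv2.imwrite(f"pics/rect_{n}.png",im[:,:,::-1]); print(n,o)
a=[cv2.convertScaleAbs(cv2.imread(f"pics/rect_{n}.png"),alpha=1.8) for n in("top","scene")]
cv2.imwrite("pics/rect.png",np.hstack(a))
E
```

```text
[[0.9281, 0.1564, -0.3378], [-0.147, 0.9877, 0.0535], [0.342, 0.0, 0.9397]]
k0 [0.6151542  0.12298506 0.21111349] w0 [0.56603727 0.00100653 0.13379385]
top knob [0.6204 0.1248 0.1937] 112 0.0010075463580759242
  centroid px 199.20535714285714 154.33035714285714 ((199.25, 154.25), 6.010507583618164)
top timer n 269 y range [-0.01565576  0.01898715] x range [-0.04046325  0.01812432] hmax 0.039378299861843914
top wheel centre [0.5639 0.0032 0.1018] n 98 0.0014052442484954633
scene knob [0.6185 0.124  0.1953] 63 0.0012023985833075432
  centroid px 301.1111111111111 164.25396825396825 ((301.0, 164.1999969482422), 4.386444091796875)
scene timer n 165 y range [-0.01901324  0.01644081] x range [-0.03920575  0.01800249] hmax 0.03755150401808466
scene wheel centre [0.5635 0.0018 0.1033] n 45 0.001059495934796461
top [0.678      0.125      0.13947641]
scene [0.678      0.125      0.14171161]
```

View pics/rect.png

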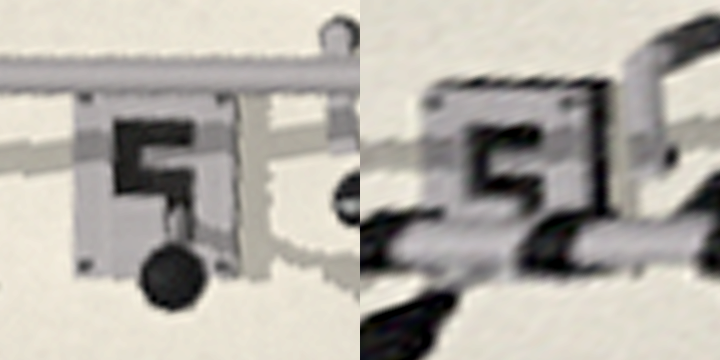

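The rectified plate (0.5 mm/px) has slot y edges at 115/195 in the top view and 108/180 in the scene view. The two views disagree by about 5 mm, so the plate probably stands higher than I assumed. I'll check its height from depth.

```bash
cat > m3.py <<'E'
from h import *
G=np.load("G.npy"); ct=np.cos(np.radians(20))
for n in("top","scene"):
    z=np.load(f"pics/{n}P.npz"); P,h=z["P"],z["h"]*ct
    o=np.array([.6795,.1379,.141]); L=(P-o)@G
    for nm,x0,x1,y0,y1 in(("plateR",.0,.03,-.034,-.025),("plateL",-.03,.03,.025,.035),("deckL",-.03,.03,.05,.07),("deckfront",-.1,-.07,-.01,.06),("deckaroundtimer",-.12,-.06,-.09,-.07),("deck_timer_r",-.12,-.06,-.19,-.175)):
        m=(L[...,0]>x0)&(L[...,0]<x1)&(L[...,1]>y0)&(L[...,1]<y1)&(abs(h)<.05); print(n,nm,m.sum(),np.percentile(h[m],[10,50,90]).round(4))
def tri(a,b):
    oa,ra=rays("top",a); ob,rb=rays("scene",b); A=np.c_[ra[0],-rb[0]]; t=np.linalg.lstsq(A,ob-oa,rcond=None)[0]
    pa,pb=oa+t[0]*ra[0],ob+t[1]*rb[0]; return (pa+pb)/2,np.linalg.norm(pa-pb)
def back(n,u,v,zc):
    o=np.array([.678,.125,zc]); W=o+(180-v)*.0005*G[:,0]+(180-u)*.0005*G[:,1]; return proj(n,W)[0]
zt,zs=.13947641,.14171161
k=[]
for (a,b) in(((85,98),(72,103)),((222,97),(210,103)),((115,118),(108,127)),((195,118),(180,127))):
    P,e=tri(back("top",*a,zt),back("scene",*b,zs)); k.append(P); print(P.round(4),round(e,4))
print("knob",tri((199.25,154.25),(301.0,164.2)))
E
python3 m3.py
```

```text
top plateR 33 [0.0092 0.0119 0.0142]
top plateL 85 [0.0091 0.0123 0.015 ]
top deckL 155 [-0.0026  0.0004  0.0031]
top deckfront 259 [-0.003   0.0003  0.0033]
top deckaroundtimer 148 [-0.003   0.0002  0.0023]
top deck_timer_r 111 [-0.0032  0.0002  0.003 ]
scene plateR 12 [0.0098 0.0118 0.0133]
scene plateL 25 [0.0007 0.0113 0.0145]
scene deckL 39 [-0.002   0.0001  0.0025]
scene deckfront 77 [-0.0019  0.0002  0.0019]
scene deckaroundtimer 59 [-0.0017 -0.0003  0.0018]
scene deck_timer_r 59 [-0.0019 -0.0001  0.0023]
[0.7215 0.1645 0.1621] 0.0007
[0.711  0.0972 0.162 ] 0.0001
[0.7091 0.1512 0.1564] 0.0022
[0.7026 0.1117 0.16  ] 0.0007
knob (array([0.61960052, 0.12445966, 0.19542866]), np.float64(0.0012064783920950027))
```

```bash
cat >> m3.py <<'E'
print("----")
C=[]
for n,pl,z0,cx,cy in(("top",[.3591,-.0564,-.1012],zt,154,180.8),("scene",[.36,-.0554,-.0997],zs,142.5,None)):
    cy=cy or 189
    uv=back(n,cx,cy,z0); o,r=rays(n,uv); r=r[0]
    nn=np.array([-pl[0],-pl[1],1]); t=(pl[2]+.012/ct-nn@o)/(nn@r); c=o+t*r; C.append(c); print(n,"plate top centre",c.round(4))
c=np.array([1,1,1])@np.array([C[0],C[0],C[1]])/3; print("c",c.round(4))
def knob(a,b): return np.array([np.sin(a)*np.cos(b),np.sin(b),np.cos(a)*np.cos(b)])*.160
piv=c-G[:,2]*.091
for nm,a,b in(("open",-.26,-.143),("row0 R",0,-.143),("mid",0,.143),("back L",.26,.143),("clamped",.26,-.143)): print(nm,(piv+G@knob(a,b)).round(4))
E
python3 m3.py | sed -n '/----/,$p'
```

```text
----
top plate top centre [0.6778 0.1367 0.1473]
scene plate top centre [0.6768 0.1346 0.1492]
c [0.6774 0.136  0.1479]
open [0.6151 0.1228 0.1923]
row0 R [0.6511 0.1171 0.2112]
mid [0.6583 0.1622 0.2112]
back L [0.6978 0.1559 0.2201]
clamped [0.6907 0.1108 0.2201]
```

Plate top is 12 mm proud. The gate's middle is about (.678,.137,.149), the wheel axis about (.5637,.0025,.1025), and the yaw −9°. I'll start moving: traverse to in front of the console, then compute the turn.

```bash
cat > plan.py <<'E'
import sys
from h import *
from scipy.spatial.transform import Rotation as Ro
def plan(lean,pos=None,roll=0):
    "shift (units 150 mm) and turn (units 180 deg) in tool axes from the measured pose"
    s=ctrl.get_state(); R=np.array(s["ee_rot"]); p=np.array(s["tool_pos"])
    y=np.radians(-9);t=np.radians(lean); e=np.array([np.cos(y),np.sin(y),0]);u=np.array([0,0,1.])
    x=e*np.cos(t)+u*np.sin(t); z=e*np.sin(t)-u*np.cos(t); T=np.c_[x,np.cross(z,x),z]
    r=Ro.from_matrix(R.T@T).as_rotvec()/np.pi
    d=np.zeros(3) if pos is None else R.T@(np.array(pos)-p)/.15
    print("t",round(s["time_s"],2),"p",p.round(4),"F",np.round(s["ft_force"],1),"shift",d.round(3),"turn",r.round(4),"deg",round(np.linalg.norm(r)*180,1))
if __name__=="__main__":
    a=[float(v) for v in sys.argv[1:]]; plan(a[0],a[1:4] or None)
E
python3 -m creep '[[0.72,-0.76,-0.07,0,0,0],[0.72,-0.76,-0.07,0,0,0],[0.72,-0.76,-0.07,0,0,0],[0.72,-0.76,-0.07,0,0,0]]' 1 && python3 -m creep '[[0.72,-0.76,-0.07,0,0,0],[0.72,-0.76,-0.07,0,0,0],[0.72,-0.76,-0.07,0,0,0],[0.72,-0.76,-0.07,0,0,0]]' && python3 -m creep '[[0.72,-0.76,-0.07,0,0,0],[0.72,-0.76,-0.07,0,0,0],[0.72,-0.76,-0.07,0,0,0],[0.72,-0.76,-0.07,0,0,0]]'; python3 plan.py 20
```

```text
time_s: 0.5
tool_pos: [0.3188, -0.44, 0.242]
ee_rot: [[0.911, 0.412, 0.001], [0.412, -0.911, 0.003], [0.002, -0.002, -1.0]]
ft_force: [1.5, 0.2, 0.4]
gripper_width: 0.33
time_s: 0.9
tool_pos: [0.3705, -0.2929, 0.2528]
ee_rot: [[0.911, 0.412, 0.001], [0.412, -0.911, 0.001], [0.001, -0.001, -1.0]]
ft_force: [0.5, -1.2, 0.2]
gripper_width: -0.0
time_s: 1.3
tool_pos: [0.4229, -0.1453, 0.2636]
ee_rot: [[0.911, 0.412, 0.002], [0.412, -0.911, 0.001], [0.002, -0.0, -1.0]]
ft_force: [0.6, -1.0, -0.1]
gripper_width: -0.003
t 1.3 p [ 0.4229 -0.1453  0.2636] F [ 0.6 -1.  -0.1] shift [0. 0. 0.] turn [-0.0325  0.1073  0.1831] deg 38.6
```

```bash
python3 -m creep '[[0,0,0,-0.0325,0.1073,0.1831],[0,0,0,-0.0325,0.1073,0.1831],[0,0,0,-0.0325,0.1073,0.1831],[0,0,0,-0.0325,0.1073,0.1831],[0,0,0,-0.0325,0.1073,0.1831],[0,0,0,-0.0325,0.1073,0.1831]]' | tail -4;  python3 plan.py 20 .5337 .0071 .161
```

```text
tool_pos: [0.419, -0.1516, 0.2622]
ee_rot: [[0.928, -0.167, 0.334], [-0.156, -0.986, -0.059], [0.339, 0.002, -0.941]]
ft_force: [0.1, -0.0, 0.6]
gripper_width: -0.001
t 1.9 p [ 0.419  -0.1516  0.2622] F [ 0.1 -0.   0.6] shift [ 0.315 -1.172  0.828] turn [ 0.0019  0.0009 -0.0029] deg 0.6
```

```bash
python3 -m creep '[[0.3,-0.9,0.1,0.002,0.001,-0.003],[0.3,-0.9,0.1,0.002,0.001,-0.003],[0.3,-0.9,0.1,0.002,0.001,-0.003],[0.3,-0.9,0.1,0.002,0.001,-0.003]]' | tail -1; python3 -m creep '[[0.015,-0.27,0.3,0,0,0],[0.015,-0.27,0.6,0,0,0],[0.015,-0.27,0.72,0,0,0],[0.015,-0.27,0.72,0,0,0]]' | tail -4;  python3 plan.py 20 .5371 .0067 .1501
python3 - <<'E'
from h import *
p,d=ctrl.camera("top"); q,e=ctrl.camera("scene")
np.savez("pics/t1.npz",p=p,d=d,q=q,e=e)
a=cv2.resize(p[140:220,200:290,::-1],(450,400),interpolation=cv2.INTER_CUBIC); b=cv2.resize(q[160:240,230:300,::-1],(350,400),interpolation=cv2.INTER_CUBIC)
cv2.imwrite("pics/t1.png",cv2.convertScaleAbs(np.hstack([a,b]),alpha=1.8))
E
```

```text
gripper_width: -0.001
tool_pos: [0.5351, 0.0075, 0.16]
ee_rot: [[0.929, -0.154, 0.336], [-0.145, -0.988, -0.051], [0.34, -0.002, -0.941]]
ft_force: [-0.8, -0.5, 0.7]
gripper_width: 0.002
t 2.7 p [0.5351 0.0075 0.16  ] F [-0.8 -0.5  0.7] shift [-0.009  0.003  0.067] turn [-0.0007  0.0008  0.0007] deg 0.2
```

View pics/t1.png

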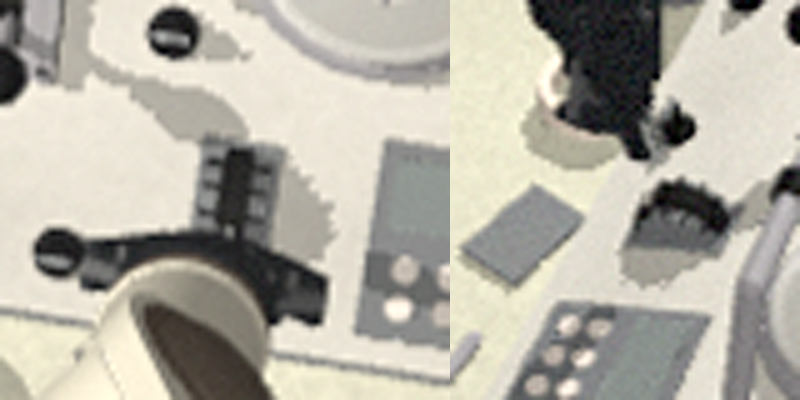

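```bash
python3 - <<'E'
from h import *
C=np.array([.5637,.0025,.1025]);G=np.load("G.npy")
for n in("top","scene"): print(n,"tcp",proj(n,[.5351,.0075,.16]),"axis",proj(n,C),"wheel apex",proj(n,C+G[:,2]*.034),"bar",proj(n,C+G@[-.034*.866,0,.017]))
z=np.load("pics/t1.npz"); P=cloud("scene",z["e"]); q=z["q"]
print("tip depth pt",P[189,267],P[188,266],P[190,268])
# pale bar in top0 near wheel
p=np.load("pics/top0.npz")["p"][170:200,235:260].astype(int); print(p.min(2)[14:24,5:18])
E
```

```text
top tcp [[244.2248574  188.06575672]] axis [[246.80898277 180.34739762]] wheel apex [[245.76309768 182.94815847]] bar [[244.81687069 191.76324839]]
scene tcp [[269.21737951 190.87250446]] axis [[276.38892189 204.94339638]] wheel apex [[273.6789639  197.67941851]] bar [[267.34224377 200.84872458]]
tip depth pt [ 0.52904681 -0.00185212  0.17704798] [ 0.52607688 -0.00454472  0.18375666] [ 0.53276179 -0.00304485  0.17450945]
[[ 72  73  60  20  22  24  25  20  26  37  37  39  39]
 [ 71  71  58  18  20  24  18  21  27  49  55  54  53]
 [ 50  51  42  18  16  20  19  20  29  55  56  54  54]
 [ 21  26  30  31  29  12  18  16  31  51  50  55  54]
 [ 48  54  76  96  95  88  73  67  31  28  32  40  55]
 [ 38  47  74 101 104 113 107  98  42  36  33  40  55]
 [ 45  26  39  59  64  77  82  75  36  40  40  40  57]
 [ 70  59  23   9  11  14  27  25  21  25  24  35  59]
 [ 76  74  46  26  21  18   9  23  44  49  45  44  58]
 [101  88  70  64  61  65  58  40  55  57  57  53  60]]
```

```bash
cat > prof.py <<'E'
from h import *
from scipy.ndimage import map_coordinates
from scipy.optimize import minimize
G=np.load("G.npy"); C0=np.array([.5637,.0025,.1025])
def prof(n,p,C,R,ys,ph):
    g=p.astype(float).mean(2); out=0
    for y in ys:
        W=C+(G@np.array([R*np.sin(ph),y+0*ph,R*np.cos(ph)])).T; uv=proj(n,W); out=out+map_coordinates(g,[uv[:,1],uv[:,0]],order=1)
    return out/len(ys)
T=np.radians([-60,-30,0,30,60.])
def cost(n,p,dx,dy):
    C=C0+G@np.array([dx,dy,0]); ys=[-.0145,-.0125,-.0105,.0105,.0125,.0145]
    a=prof(n,p,C,.028,ys,T); b=prof(n,p,C,.028,ys,np.radians([-45,-15,15,45.]))
    return a.mean()-b.mean()
def locate(n,p):
    g=[(cost(n,p,dx,dy),dx,dy) for dx in np.arange(-.008,.0081,.0005) for dy in np.arange(-.006,.0061,.001)]
    return sorted(g)[:4]
def bar(n,p,C):
    ph=np.radians(np.arange(-80,81,2.)); w=prof(n,p,C,.034,[-.004,-.002,0,.002,.004],ph); b=w-np.median(w); m=b>b.max()*.5
    return np.degrees((ph*b)[m].sum()/b[m].sum()),b.max(),np.degrees(ph[m][[0,-1]])
if __name__=="__main__":
    for n,f in(("top","pics/top0.npz"),("scene","pics/scene0.npz")):
        p=np.load(f)["p"]; L=locate(n,p); print(n,[tuple(np.round(l,4)) for l in L])
        C=C0+G@np.array([L[0][1],L[0][2],0]); print(C.round(4),bar(n,p,C))
        ph=np.radians(np.arange(-75,76,5.)); print(prof(n,p,C,.028,[-.0125],ph).round().astype(int)); print(prof(n,p,C,.028,[.0125],ph).round().astype(int)); print(prof(n,p,C,.034,[-.003,0,.003],ph).round().astype(int))
E
python3 prof.py
```

```text
Traceback (most recent call last):
  File "prof.py", line 23, in <module>
    p=np.load(f)["p"]; L=locate(n,p); print(n,[tuple(np.round(l,4)) for l in L])
                         ~~~~~~^^^^^
  File "prof.py", line 16, in locate
    g=[(cost(n,p,dx,dy),dx,dy) for dx in np.arange(-.008,.0081,.0005) for dy in np.arange(-.006,.0061,.001)]
        ~~~~^^^^^^^^^^^
  File "prof.py", line 13, in cost
    a=prof(n,p,C,.028,ys,T); b=prof(n,p,C,.028,ys,np.radians([-45,-15,15,45.]))
  File "prof.py", line 8, in prof
    W=C+(G@np.array([R*np.sin(ph),y+0*ph,R*np.cos(ph)])).T; uv=proj(n,W); out=out+map_coordinates(g,[uv[:,1],uv[:,0]],order=1)
                                                               ~~~~^^^^^
  File "h.py", line 13, in proj
    c,E=cam(n); p=(np.atleast_2d(P)-E[:3,3])@E[:3,:3]
        ~~~^^^
  File "h.py", line 4, in cam
    c=ctrl.camera_params(n); return c, np.array(c["extrinsics"])
ValueError: time passes only in moves, steps and waits
```

The grid search over a projected tick pattern is the kind of model search I was told not to do. I'll drop it and read the tick dips and the bar directly from one intensity profile instead.

```bash
sed -i 's/^def cam(n):/import functools\n@functools.lru_cache\ndef cam(n):/' h.py; cat > prof.py <<'E'
from h import *
from scipy.ndimage import map_coordinates
from scipy.signal import find_peaks
G=np.load("G.npy"); C=np.array([.5637,.0025,.1025])
def prof(n,p,R,y,ph):
    W=C+(G@np.array([R*np.sin(ph),y+0*ph,R*np.cos(ph)])).T; uv=proj(n,W)
    return map_coordinates(p.astype(float).mean(2),[uv[:,1],uv[:,0]],order=1)
def report(n,p):
    ph=np.radians(np.arange(-90,91,2.))
    for y in(-.0125,.0125):
        a=prof(n,p,.028,y,ph); k=find_peaks(-a,prominence=8)[0]; print(n,"cheek",y,"dips",[(int(np.degrees(ph[i]).round()),int(a[i])) for i in k])
    a=np.mean([prof(n,p,.034,y,ph) for y in(-.003,0,.003)],0); b=a-np.median(a); m=b>.5*b.max()
    print(n,"bar",np.degrees((ph*b)[m].sum()/b[m].sum()).round(1),np.degrees(ph[m][[0,-1]]).round(),int(a.max()))
if __name__=="__main__":
    for n in("top","scene"): report(n,np.load(f"pics/{n}0.npz")["p"])
E
python3 prof.py
```

```text
top cheek -0.0125 dips [(-32, 32), (-4, 38), (30, 34), (62, 33)]
top cheek 0.0125 dips [(-36, 27), (-2, 43), (28, 44), (62, 29)]
top bar -33.6 [-42. -26.] 111
scene cheek -0.0125 dips [(-36, 15), (0, 25), (30, 35), (60, 27)]
scene cheek 0.0125 dips [(-30, 10), (-4, 30), (34, 39), (60, 20)]
scene bar -36.9 [-68.  90.] 84
```

```bash
python3 -m creep '[[-0.015,0,0.1,0,0,0],[-0.015,0,0.17,0,0,0],[-0.015,0,0.17,0,0,0]]' | tail -4; for i in 1; do python3 -m creep '[[0,0,0.007,0,0,0],[0,0,0.007,0,0,0]]' | grep -E 'pos|force'; done;  python3 -m creep '[[0,0,0.007,0,0,0],[0,0,0.007,0,0,0]]' | grep -E 'pos|force'; python3 -m creep '[[0,0,0.007,0,0,0],[0,0,0.007,0,0,0]]' | grep -E 'pos|force'
```

```text
tool_pos: [0.5415, 0.0062, 0.1384]
ee_rot: [[0.928, -0.154, 0.338], [-0.145, -0.988, -0.053], [0.342, 0.0, -0.94]]
ft_force: [0.9, 0.1, -0.0]
gripper_width: 0.001
tool_pos: [0.5423, 0.007, 0.1386]
ft_force: [0.3, 0.7, -0.0]
tool_pos: [0.5423, 0.0072, 0.137]
ft_force: [0.2, -0.4, 0.3]
tool_pos: [0.5424, 0.0073, 0.1356]
ft_force: [0.2, 0.0, -0.3]
```

```bash
python3 -m creep '[[0,0,0.01,0,0,0],[0,0,0.01,0,0,0]]' | grep -E 'pos|force'; python3 -m creep '[[0,0,0.007,0,0,0],[0,0,0.007,0,0,0]]' | grep -E 'pos|force'; python3 -m creep '[[0,0,0.007,0,0,0],[0,0,0.007,0,0,0]]' | grep -E 'pos|force'; python3 -m creep '[[0,0,0.007,0,0,0],[0,0,0.007,0,0,0]]' | grep -E 'pos|force'
```

```text
tool_pos: [0.5429, 0.0074, 0.134]
ft_force: [0.3, -0.2, -0.4]
tool_pos: [0.5433, 0.0074, 0.133]
ft_force: [-0.1, -0.2, -0.8]
tool_pos: [0.5436, 0.0073, 0.1321]
ft_force: [0.1, 1.4, 0.5]
tool_pos: [0.5441, 0.0072, 0.1312]
ft_force: [0.5, -0.6, 1.0]
```

```bash
python3 -m creep '[[0,0,0.007,0,0,0],[0,0,0.007,0,0,0]]' | grep -E 'pos|force'; python3 -m creep '[[0,0,0,0,0,0]]' | grep -E 'pos|force';  python3 -m creep '[[0,0,0.005,0,0,0],[0,0,0.005,0,0,0],[0,0,0.005,0,0,0]]' | grep -E 'pos|force'
```

```text
tool_pos: [0.5448, 0.0072, 0.1312]
ft_force: [-6.2, -0.4, 11.9]
tool_pos: [0.5448, 0.0072, 0.1312]
ft_force: [-5.3, 0.0, 10.7]
tool_pos: [0.5457, 0.0071, 0.1313]
ft_force: [-8.1, -0.2, 18.3]
```

```bash
python3 -m creep '[[0,0,-0.009,0,0,0],[0,0,-0.009,0,0,0]]' | grep -E 'pos|force'; python3 -m creep '[[0.03,0,0,0,0,0],[0.06,0,0,0,0,0],[0.06,0,0,0,0,0]]' | grep -E 'time|pos|force';python3 -m creep '[[0.03,0,0,0,0,0],[0.06,0,0,0,0,0],[0.06,0,0,0,0,0]]' | grep -E 'time|pos|force'
```

```text
tool_pos: [0.5445, 0.0073, 0.1313]
ft_force: [-1.9, -0.3, 4.7]
time_s: 5.6
tool_pos: [0.5537, 0.0058, 0.1346]
ft_force: [-1.1, -0.5, 7.2]
time_s: 5.9
tool_pos: [0.5619, 0.0045, 0.1375]
ft_force: [-0.9, -0.4, 5.6]
```

```bash
python3 -m creep '[[0,0,-0.1,0,0,0],[-0.2,0,-0.1,0,0,0],[-0.45,0,-0.2,0,0,0],[-0.45,0,-0.2,0,0,0],[-0.45,0,-0.2,0,0,0]]' | grep -E 'time|pos|force'; cat > look.py <<'E'
import sys
from h import *
from prof import report
im=[]
for n in("top","scene"):
    p,d=ctrl.camera(n); report(n,p); np.savez(f"pics/{sys.argv[1]}_{n}.npz",p=p,d=d)
    c=(slice(160,205),slice(220,275)) if n=="top" else (slice(180,225),slice(250,305))
    im.append(cv2.resize(p[c][:,:,::-1],None,fx=7,fy=7,interpolation=cv2.INTER_CUBIC))
cv2.imwrite(f"pics/{sys.argv[1]}.png",cv2.convertScaleAbs(np.hstack(im),alpha=1.8))
E
python3 look.py l1
```

```text
time_s: 6.4
tool_pos: [0.4874, 0.0157, 0.1418]
ft_force: [0.5, 0.7, -0.0]
top cheek -0.0125 dips [(-32, 31), (-4, 40), (30, 35), (58, 34)]
top cheek 0.0125 dips [(-36, 28), (-2, 54), (28, 46), (62, 29)]
top bar 1.9 [-4.  8.] 139
scene cheek -0.0125 dips [(-34, 12), (-6, 20), (30, 39), (62, 28)]
scene cheek 0.0125 dips [(-60, 5), (12, 49), (34, 38), (60, 21)]
scene bar 3.7 [-2. 10.] 123
```

View pics/l1.png

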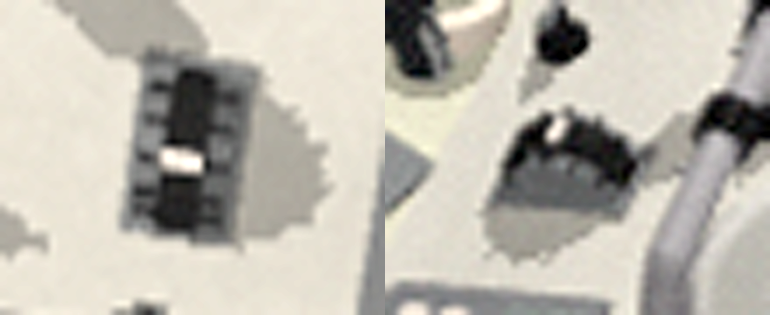

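Top crop: the bar at (182,160) is level with the third tick, at about +2 to +3°. So the first stroke rolled it about one tick. Now the second, shorter stroke.

```bash
python3 -m creep '[[0.2,0,0.0,0,0,0],[0.34,0,0.05,0,0,0],[0.34,0,0.05,0,0,0],[0.34,0,0.18,0,0,0],[0.34,0,0.18,0,0,0]]' | grep -E 'time|pos|force'; python3 -m creep '[[0,0,0.01,0,0,0],[0,0,0.02,0,0,0],[0,0,0.02,0,0,0]]' | grep -E 'pos|force'
```

```text
time_s: 7.0
tool_pos: [0.5439, 0.0069, 0.1322]
ft_force: [-1.2, -0.9, 0.4]
tool_pos: [0.5456, 0.0073, 0.1318]
ft_force: [0.4, 0.2, -0.2]
```

```bash
python3 -m creep '[[0,0,0.004,0,0,0],[0,0,0.004,0,0,0]]' | grep -E 'pos|force';  python3 -m creep '[[0,0,0.003,0,0,0],[0,0,0.003,0,0,0]]' | grep -E 'pos|force'
```

```text
tool_pos: [0.5463, 0.0072, 0.1319]
ft_force: [-3.5, 0.0, 7.1]
tool_pos: [0.5469, 0.0071, 0.132]
ft_force: [-4.8, 0.5, 11.7]
```

```bash
python3 -m creep '[[0,0,-0.003,0,0,0],[0.03,0,-0.003,0,0,0],[0.06,0,-0.003,0,0,0],[0.087,0,-0.003,0,0,0],[0.087,0,-0.003,0,0,0]]' | grep -E 'time|pos|force'; python3 -m creep '[[0,0,-0.1,0,0,0],[-0.2,0,-0.1,0,0,0],[-0.45,0,-0.2,0,0,0],[-0.45,0,-0.2,0,0,0],[-0.45,0,-0.2,0,0,0]]' | grep -E 'time|pos|force';python3 look.py l2
```

```text
time_s: 8.2
tool_pos: [0.5594, 0.0051, 0.1367]
ft_force: [-1.0, -0.7, 7.0]
time_s: 8.7
tool_pos: [0.4848, 0.0161, 0.1406]
ft_force: [0.9, -0.5, 0.3]
top cheek -0.0125 dips [(-32, 33), (-4, 40), (30, 33), (58, 33)]
top cheek 0.0125 dips [(-36, 26), (-2, 44), (28, 54), (62, 30)]
top bar 28.0 [22. 34.] 138
scene cheek -0.0125 dips [(-46, 13), (-6, 23), (30, 36), (62, 30)]
scene cheek 0.0125 dips [(-60, 8), (-30, 19), (-4, 29), (60, 24)]
scene bar 29.0 [22. 36.] 143
```

Bar at 28–29° against the fourth tick's 29° in both views, so the timer is set. On to the lever: rise, lean to 47°, open the gripper.

```bash
python3 plan.py 47 .50 .09 .27
```

```text
t 8.8 p [0.4865 0.0163 0.141 ] F [-0.  -0.  -1.2] shift [ 0.309 -0.501 -0.802] turn [-0.0009  0.1489  0.0002] deg 26.8
```

```bash
python3 -m creep '[[0,0,-0.3,0,0,0],[0.1,-0.2,-0.6,0,0.04,0],[0.31,-0.5,-0.8,0,0.08,0],[0.31,-0.5,-0.8,0,0.149,0],[0.31,-0.5,-0.8,0,0.149,0],[0.31,-0.5,-0.8,0,0.149,0],[0.31,-0.5,-0.8,0,0.149,0]]' 0; python3 plan.py 47 .5554 .1346 .255
python3 - <<'E'
from h import *
p,d=ctrl.camera("scene"); cv2.imwrite("pics/s2.png",cv2.convertScaleAbs(cv2.resize(p[60:300,120:440,::-1],(800,600),interpolation=cv2.INTER_CUBIC),alpha=1.6))
E
```

```text
time_s: 9.5
tool_pos: [0.5012, 0.0776, 0.2837]
ee_rot: [[0.702, -0.142, 0.698], [-0.109, -0.99, -0.091], [0.704, -0.012, -0.71]]
ft_force: [0.9, -0.5, -0.6]
gripper_width: 0.999
t 9.5 p [0.5012 0.0776 0.2837] F [ 0.9 -0.5 -0.6] shift [ 0.077 -0.425  0.353] turn [-0.0061  0.0126  0.0005] deg 2.5
```

View pics/s2.png

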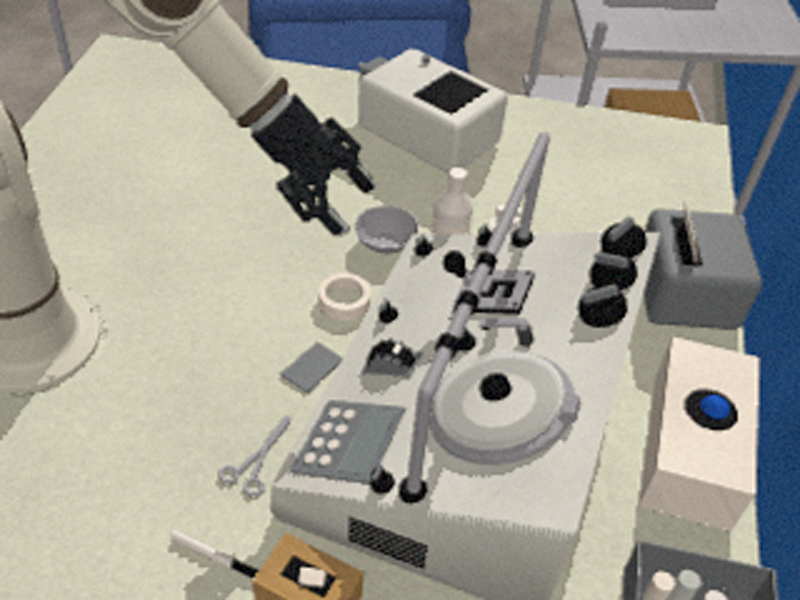

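Scene view: the gripper is open and leaning, left of the tape roll and clear of everything. The knob is at (455,263) and the wheel's bar points to the back. Approaching the knob.

```bash
python3 -m creep '[[0.077,-0.425,0.353,-0.006,0.0126,0],[0.077,-0.425,0.353,-0.006,0.0126,0],[0.077,-0.425,0.353,-0.006,0.0126,0],[0.077,-0.425,0.353,-0.006,0.0126,0]]'|head -2; python3 plan.py 47 .6348 .1221 .1802
python3 - <<'E'
from h import *
p,d=ctrl.camera("top"); P=cloud("top",d)
k0=np.array([.6196,.1245,.1945]); g=p.max(2)<75
m=(np.linalg.norm(P-k0,axis=2)<.03)&g; print("knob pts",m.sum(), P[m].mean(0))
E
```

```text
time_s: 9.95
tool_pos: [0.5528, 0.122, 0.2847]
t 9.95 p [0.5528 0.122  0.2847] F [ 0.6 -0.2  0.6] shift [-0.108 -0.068  0.876] turn [-0.007   0.0122  0.0017] deg 2.5
knob pts 112 [0.61831652 0.12348856 0.20428419]
```

```bash
python3 -m creep '[[0,0,0,0,0,0],[0,0,0,0,0,0]]' >/dev/null; python3 plan.py 47 .5554 .1346 .255; python3 -c "
from bench import ctrl; import numpy as np; print(np.round(ctrl.get_state()['q'],1))"
```

```text
t 10.2 p [0.549  0.1235 0.281 ] F [-0.6  0.6  0.1] shift [-0.099 -0.078  0.147] turn [-0.0073  0.014   0.0037] deg 2.9
[  68.3  -17.5  -87.8  131.8   26.1   10.9 -147.4]
```

The arm has run into several joint limits (q2, q3, q6, q7), so that posture is a dead end. I'll back out to less lean and watch the joints.

```bash
cat > q.py <<'E'
from bench import ctrl; import numpy as np
s=ctrl.get_state(); R=np.array(s["ee_rot"]); print("t",round(s["time_s"],2),"q",np.round(s['q'],1),"p",np.round(s["tool_pos"],4),"lean",np.degrees(np.arctan2(np.hypot(*R[:2,2]),-R[2,2])).round(1),"az",np.degrees(np.arctan2(R[1,2],R[0,2])).round(1),"jaw az",np.degrees(np.arctan2(-R[1,1],-R[0,1])).round(1),"F",np.round(s["ft_force"],1),"w",np.round(s["gripper_width"],2))
E
python3 -m creep '[[-0.3,0,-0.1,0,-0.05,0],[-0.3,0,-0.1,0,-0.1,0],[-0.3,0,-0.1,0,-0.13,0],[-0.3,0,-0.1,0,-0.13,0]]' >/dev/null; python3 q.py
python3 -m creep '[[0,0.3,0,0,0,0],[0,0.6,0,0,0,0],[0,0.6,0,0,0,0]]' >/dev/null; python3 q.py
python3 -m creep '[[0,0,0,0,0,0.05],[0,0,0,0,0,0.1],[0,0,0,0,0,0.1]]' >/dev/null; python3 q.py
```

```text
t 10.6 q [  50.4   12.3  -80.1  119.9   33.2   44.9 -146.8] p [0.509  0.129  0.2573] lean 20.3 az -4.6 jaw az 82.2 F [-0.3  0.2 -0. ] w 1.0
t 10.9 q [  70.5   -3.   -81.1  123.8    4.8   37.2 -111.9] p [0.4931 0.0545 0.2574] lean 20.4 az -6.0 jaw az 82.7 F [-1.3  0.7 -0.7] w 1.0
t 11.2 q [  73.7   -4.1  -83.6  123.7    3.2   37.2 -128.5] p [0.4934 0.0531 0.2579] lean 20.5 az -6.9 jaw az 65.4 F [-0.1 -0.4 -0.4] w 1.0
```

```bash
cat > fitk.py <<'E'
import numpy as np, itertools
from scipy.optimize import least_squares
from scipy.spatial.transform import Rotation as Ro
from bench import ctrl
D=[]
def mk(lean,az,jaw):
    l,a,j=np.radians([lean,az,jaw]); z=np.array([np.sin(l)*np.cos(a),np.sin(l)*np.sin(a),-np.cos(l)])
    h=-np.array([np.cos(j),np.sin(j),0]); h[2]=-(h@z)/z[2]; y=h/np.linalg.norm(h); return np.c_[np.cross(y,z),y,z]
D.append(([81.257,28.753,-24.453,88.892,12.653,65.22,-12.048],[.262,-.594,.23],np.array([[.915,.404,-.001],[.404,-.915,.002],[0,-.002,-1]])))
D.append(([50.4,12.3,-80.1,119.9,33.2,44.9,-146.8],[.509,.129,.2573],mk(20.3,-4.6,82.2)))
D.append(([70.5,-3.,-81.1,123.8,4.8,37.2,-111.9],[.4931,.0545,.2574],mk(20.4,-6,82.7)))
s=ctrl.get_state(); D.append((s["q"],s["tool_pos"],np.array(s["ee_rot"])))
ax="zyzyzyz"
def frames(q,sg,c):
    R=np.eye(3);F=[R]
    for i in range(7): R=R@Ro.from_euler(ax[i],sg[i]*q[i]+c[i],degrees=True).as_matrix(); F.append(R)
    return F
best=[]
for sg in itertools.product([1,-1],repeat=7):
    if sg[1]!=1: continue
    def f(x):
        c=[x[0],0,x[1],0,x[2],0,x[3]]; return np.concatenate([(frames(q,sg,c)[-1]-R).ravel() for q,p,R in D])
    b=min((least_squares(f,[c1,c3,c5,c7],diff_step=1e-4) for c1 in(0,90,180,-90) for c3 in(0,) for c5 in(0,) for c7 in(0,180)),key=lambda r:r.cost)
    best.append((b.cost,sg,b.x))
best.sort(key=lambda b:b[0])
for b in best[:4]: print(round(b[0],5),b[1],np.round(b[2],1))
_,sg,x=best[0]; c=[x[0],0,x[1],0,x[2],0,x[3]]
A=[];y=[]
for q,p,R in D:
    F=frames(q,sg,c); A.append(np.c_[[0,0,1],F[3][:,2],F[3][:,0],F[5][:,2],F[7][:,2]]); y.append(p)
A=np.vstack(A);y=np.concatenate(y); L,_,rk,_=np.linalg.lstsq(A,y,rcond=None); print("L base,upper,upper_x,fore,tool",L.round(4),rk,"res",(A@L-y).round(4))
np.savez("kin.npz",sg=sg,c=c,L=L)
E
python3 fitk.py
```

```text
0.0 (-1, 1, -1, 1, -1, 1, -1) [-0.   0.1 -0.  90. ]
0.0 (-1, 1, -1, -1, -1, 1, -1) [  -0.  -179.9 -180.    90. ]
0.0 (-1, 1, -1, 1, -1, -1, -1) [-0.0e+00  1.0e-01  1.8e+02 -9.0e+01]
0.0 (-1, 1, -1, -1, -1, -1, -1) [  -0.  -179.9   -0.   -90. ]
L base,upper,upper_x,fore,tool [ 0.3465  0.5605 -0.0302  0.4659  0.4217] 5 res [ 0.0103  0.0078  0.0036  0.0049 -0.0083  0.0009 -0.0013  0.0109 -0.0022
 -0.001   0.0114 -0.0023]
```

The rotation model fits exactly: Rz(−q1)·Ry(q2)·Rz(−q3)·Ry(q4)·Rz(−q5)·Ry(q6)·Rz(90−q7). So the elbow has swung far out to the right, with q1=73 where −10 would be natural. Next I check how the controller handles the redundancy.

```bash
python3 q.py; python3 -m creep '[[0,0,0,0,0,-0.1],[0,0,0,0,0,-0.1],[0,0,0,0,0,-0.1]]' >/dev/null; python3 q.py; python3 -m creep '[[0,0,0,0,0,0],[0,0,0,0,0,0],[0,0,0,0,0,0]]'>/dev/null; python3 q.py
cat > kin.py <<'E'
import numpy as np
from scipy.spatial.transform import Rotation as Ro
k=np.load("kin.npz"); sg=k["sg"]; L=k["L"]
def fk(q):
    R=np.eye(3);F=[R]
    for i in range(7): R=R@Ro.from_euler("zyzyzyz"[i],sg[i]*q[i]+(90 if i==6 else 0),degrees=True).as_matrix(); F.append(R)
    p=L[0]*np.array([0,0,1])+L[1]*F[3][:,2]+L[2]*F[3][:,0]+L[3]*F[5][:,2]+L[4]*F[7][:,2]; return p,R
def jac(q,e=.01):
    p,R=fk(q); J=[]
    for i in range(7):
        a=np.array(q,float);a[i]+=e; p2,R2=fk(a); J.append(np.r_[(p2-p)/e,Ro.from_matrix(R2@R.T).as_rotvec()/e])
    return np.array(J).T   # per degree
E
python3 - <<'E'
from kin import *
qs=[[50.4,12.3,-80.1,119.9,33.2,44.9,-146.8],[70.5,-3.,-81.1,123.8,4.8,37.2,-111.9],[73.7,-4.1,-83.6,123.7,3.2,37.2,-128.5]]
for a,b in zip(qs,qs[1:]):
    a,b=np.array(a),np.array(b); J=jac((a+b)/2); J[:3]*=1
    n=np.linalg.svd(J)[2][-1]; dq=b-a; print("null",n.round(2),"dq",dq,"null comp",(dq@n).round(1),"minnorm",(dq-n*(dq@n)).round(1), "sv",np.linalg.svd(J)[1].round(4))
E
```

```text
t 11.2 q [  73.7   -4.1  -83.6  123.7    3.2   37.2 -128.5] p [0.4934 0.0531 0.2579] lean 20.5 az -6.9 jaw az 65.4 F [-0.1 -0.4 -0.4] w 1.0
t 11.5 q [  69.    -2.6  -80.   123.7    5.9   37.4 -112.7] p [0.4937 0.0539 0.2581] lean 20.4 az -6.4 jaw az 82.8 F [-1.1 -0.  -0.6] w 0.99
t 11.8 q [  69.2   -2.6  -80.1  123.6    5.8   37.5 -113. ] p [0.494  0.0536 0.2584] lean 20.4 az -6.4 jaw az 82.4 F [0.2 0.4 0.1] w 1.0
null [-0.45 -0.22  0.64 -0.   -0.4  -0.09  0.41] dq [ 20.1 -15.3  -1.    3.9 -28.4  -7.7  34.9] null comp 19.8 minnorm [ 29.1 -10.9 -13.8   3.9 -20.6  -5.9  26.8] sv [0.0336 0.0288 0.0235 0.0068 0.0049 0.0007]
null [-0.54  0.25  0.33  0.    0.51  0.02 -0.52] dq [  3.2  -1.1  -2.5  -0.1  -1.6   0.  -16.6] null comp 5.1 minnorm [  5.9  -2.4  -4.2  -0.1  -4.2  -0.1 -14. ] sv [0.0336 0.0292 0.023  0.0066 0.005  0.0004]
```

Turning the tool back −18° about z brought q1 and q3 towards centre. A full half turn, which gives the same grasp, should therefore unwind the posture. Doing it in free air.

```bash
python3 -m creep '[[0,0,0,0,0,-0.1],[0,0,0,0,0,-0.2],[0,0,0,0,0,-0.3],[0,0,0,0,0,-0.4],[0,0,0,0,0,-0.5],[0,0,0,0,0,-0.5],[0,0,0,0,0,-0.5],[0,0,0,0,0,-0.5],[0,0,0,0,0,-0.5],[0,0,0,0,0,-0.5],[0,0,0,0,0,-0.5]]' >/dev/null; python3 q.py;  python3 -m creep '[[0,0,0,0,0,-0.1],[0,0,0,0,0,-0.2],[0,0,0,0,0,-0.3],[0,0,0,0,0,-0.4],[0,0,0,0,0,-0.5],[0,0,0,0,0,-0.5],[0,0,0,0,0,-0.5],[0,0,0,0,0,-0.5],[0,0,0,0,0,-0.5],[0,0,0,0,0,-0.5],[0,0,0,0,0,-0.5]]' >/dev/null; python3 q.py
```

```text
t 12.9 q [ 59.2  -1.6 -71.1 123.7   7.9  37.7 -24.9] p [0.4941 0.0534 0.2584] lean 20.4 az -6.3 jaw az 172.6 F [-0.2 -0.  -0.4] w 1.0
t 14.0 q [ 53.8  -1.4 -66.  123.7   8.4  37.7  64.4] p [0.4941 0.0534 0.2584] lean 20.4 az -6.3 jaw az -97.3 F [-0.5 -0.9  0.5] w 1.0
```

```bash
cat > fit2.py <<'E'
import numpy as np
import kin
from scipy.spatial.transform import Rotation as Ro
S=[([81.257,28.753,-24.453,88.892,12.653,65.22,-12.048],[.262,-.594,.23]),([50.4,12.3,-80.1,119.9,33.2,44.9,-146.8],[.509,.129,.2573]),([70.5,-3.,-81.1,123.8,4.8,37.2,-111.9],[.4931,.0545,.2574]),([73.7,-4.1,-83.6,123.7,3.2,37.2,-128.5],[.4934,.0531,.2579]),([68.3,-17.5,-87.8,131.8,26.1,10.9,-147.4],[.549,.1235,.281]),([53.8,-1.4,-66.,123.7,8.4,37.7,64.4],[.4941,.0534,.2584])]
def frames(q):
    R=np.eye(3);F=[R]
    for i in range(7): R=R@Ro.from_euler("zyzyzyz"[i],kin.sg[i]*q[i]+(90 if i==6 else 0),degrees=True).as_matrix(); F.append(R)
    return F
A=[];y=[]
for q,p in S:
    F=frames(q); A.append(np.c_[[0,0,1],F[3][:,2],F[3][:,0],F[4][:,0],F[5][:,2],F[6][:,0],F[7][:,2]]); y.append(p)
A=np.vstack(A);y=np.concatenate(y);x=np.linalg.lstsq(A,y,rcond=None)[0]; print("base,up,up_x,elb_x,fore,wr_x,tool",x.round(4)); print((A@x-y).round(4).reshape(-1,3))
np.save("L2.npy",x)
E
python3 fit2.py
```

```text
base,up,up_x,elb_x,fore,wr_x,tool [ 0.3572  0.56   -0.0138  0.0204  0.482   0.0164  0.3999]
[[ 0.0167  0.007   0.0034]
 [ 0.001  -0.0057  0.0021]
 [-0.0051  0.0096 -0.0028]
 [-0.0047  0.0102 -0.0028]
 [ 0.0092  0.0033  0.0019]
 [-0.0063  0.0112 -0.0018]]
```

```bash
sed -i 's/F\[7\]\[:,2\]\]); y/F[7][:,2],F[1][:,1],F[3][:,1],F[5][:,1]]); y/' fit2.py; python3 fit2.py
cat > sim.py <<'E'
import numpy as np
from scipy.spatial.transform import Rotation as Ro
from scipy.optimize import least_squares
x=np.load("L2.npy"); sg=[-1,1,-1,1,-1,1,-1]
lo=np.array([-164.97,-17.58,-87.97,11.32,-80.73,10.89,-147.41]); hi=np.array([164.97,116.51,89.64,138.91,260.73,115.49,147.41])
def fk(q):
    R=np.eye(3);F=[R]
    for i in range(7): R=R@Ro.from_euler("zyzyzyz"[i],sg[i]*q[i]+(90 if i==6 else 0),degrees=True).as_matrix(); F.append(R)
    return np.c_[[0,0,1],F[3][:,2],F[3][:,0],F[4][:,0],F[5][:,2],F[6][:,0],F[7][:,2],F[1][:,1],F[3][:,1],F[5][:,1]]@x,R
def T(lean,az,half=True):
    t,y=np.radians([lean,az]); e=np.array([np.cos(y),np.sin(y),0]);u=np.array([0,0,1.]); X=e*np.cos(t)+u*np.sin(t);Z=e*np.sin(t)-u*np.cos(t)
    if half: X=-X
    return np.c_[X,np.cross(Z,X),Z]
def ik(p,R,q0,w=1e-3):
    def f(q):
        a,B=fk(q); return np.r_[(a-p)*10,Ro.from_matrix(B@R.T).as_rotvec()*3,w*(q-q0)/10]
    r=least_squares(f,np.clip(q0,lo+.1,hi-.1),bounds=(lo,hi)); a,B=fk(r.x); return r.x,np.linalg.norm(a-p),np.degrees(Ro.from_matrix(B@R.T).magnitude())
if __name__=="__main__":
    q0=np.array([53.8,-1.4,-66.,123.7,8.4,37.7,64.4])
    for nm,K in(("open",[.6196,.1245,.1945]),("clamped",[.6927,.112,.2215])):
        for az in(-9,0):
            for lean in(35,40,45,50):
                R=T(lean,az); q,e,a=ik(np.array(K)+R[:,2]*.021,R,q0); 
                q2,e2,a2=ik(np.array(K)+R[:,2]*.021,R,np.array([0,30,0,90,0,30,90.]))
                print(nm,az,lean,q.round(),round(e*1e3,1),round(a,1)," mid:",q2.round(),round(e2*1e3,1),round(a2,1))
E
python3 sim.py
```

```text
base,up,up_x,elb_x,fore,wr_x,tool [ 3.452e-01  5.055e-01  2.300e-03  1.000e-04  4.706e-01  2.000e-03
  3.570e-01 -1.470e-02 -1.180e-02 -5.000e-04]
[[ 0.0002  0.     -0.    ]
 [-0.0002 -0.     -0.    ]
 [-0.0003 -0.0003 -0.0002]
 [-0.0001  0.0001  0.0001]
 [ 0.0002  0.0001 -0.0002]
 [ 0.0004 -0.      0.0003]]
open -9 35 [ 19.  25. -50. 121.  80.  37.  -8.] 0.0 0.0  mid: [-57.  21.  39. 123.  25.  11.  35.] 0.0 0.0
open -9 40 [ 24.  29. -58. 124.  94.  43. -20.] 0.0 0.0  mid: [-19.  17.  -7. 126.  85.  23. -22.] 0.0 0.0
open -9 45 [ 26.  33. -63. 127. 105.  51. -28.] 0.0 0.0  mid: [ -3.  20. -26. 128. 102.  33. -36.] 0.0 0.0
open -9 50 [ 27.  38. -66. 130. 113.  60. -34.] 0.0 0.0  mid: [  4.  24. -37. 130. 112.  43. -45.] 0.0 0.0
open 0 35 [ 24.  24. -51. 123.  81.  29.   1.] 0.0 0.0  mid: [-28.  16.   9. 124.  53.  11.  20.] 0.0 0.0
open 0 40 [ 33.  30. -64. 126.  99.  38. -13.] 0.0 0.0  mid: [ -0.  18. -23. 127.  96.  20. -20.] 0.0 0.0
open 0 45 [ 37.  38. -71. 129. 111.  48. -20.] 0.0 0.0  mid: [ 20.  24. -48. 130. 112.  33. -31.] 0.0 0.0
open 0 50 [ 38.  44. -74. 132. 121.  57. -25
[... 237 characters left out ...]
[-45.  22.  30. 117.  44.  11.  19.] 0.0 0.0
clamped -9 45 [ 25.  33. -58. 118.  99.  45. -18.] 0.0 0.0  mid: [-10.  21. -13. 119.  93.  25. -23.] 0.0 0.0
clamped -9 50 [ 28.  37. -63. 121. 110.  53. -25.] 0.0 0.0  mid: [  3.  24. -30. 122. 108.  35. -35.] 0.0 0.0
clamped 0 35 [ 18.  25. -41. 113.  66.  27.  19.] 0.0 0.0  mid: [-33.  20.  21. 114.   8.  13.  67.] 0.0 0.0
clamped 0 40 [ 26.  28. -52. 116.  87.  31.   1.] 0.0 0.0  mid: [-18.  19.   2. 118.  67.  11.  11.] 0.0 0.0
clamped 0 45 [ 34.  35. -64. 120. 104.  40. -10.] 0.0 0.0  mid: [ 11.  23. -33. 120. 103.  23. -20.] 0.0 0.0
clamped 0 50 [ 38.  42. -71. 123. 116.  49. -17.] 0.0 0.0  mid: [ 27.  30. -54. 123. 117.  37. -27.] 0.0 0.0
```

The kinematic model is now good to under 1 mm. I'll use it to check a path: lean first while still in front, then approach. I'll look at limits and at forearm clearance from the rail.

```bash
cat > simpath.py <<'E'
from sim import *
from scipy.spatial.transform import Slerp
def pts(q):
    R=np.eye(3);F=[R]
    for i in range(7): R=R@Ro.from_euler("zyzyzyz"[i],sg[i]*q[i]+(90 if i==6 else 0),degrees=True).as_matrix(); F.append(R)
    e=x[0]*np.array([0,0,1])+x[1]*F[3][:,2]+x[7]*F[1][:,1]+x[8]*F[3][:,1]; w=e+x[4]*F[5][:,2]; return e,w,w+x[6]*F[7][:,2]
ra,rb=np.array([.668,.0205,.322])-.24*np.array([.156,.988,0]),np.array([.668,.0205,.322])+.24*np.array([.156,.988,0])
def rail(q):
    e,w,t=pts(q); s=np.linspace(0,1,60)[:,None]; r=ra+(rb-ra)*s; o=[]
    for a,b in((e,w),(w,t-(t-w)/.357*.073)):
        g=a+(b-a)*s; o.append(np.linalg.norm(g[:,None]-r[None],axis=2).min())
    return np.array(o)
def run(way,q,n=8,show=True):
    p,R=fk(q)
    for P,Rt in way:
        P=np.array(P); sl=Slerp([0,1],Ro.from_matrix([R,Rt])); p0=p
        for k in range(1,n+1):
            q1,e,a=ik(p0+(P-p0)*k/n,sl(k/n).as_matrix(),q); dq=q1-q; q=q1
        print(P.round(3),"q",q.round(),"err",round(e*1e3,1),round(a,1),"elbow",pts(q)[0].round(2),"wrist",pts(q)[1].round(2),"rail d fore,tool",rail(q).round(3)); p,R=P,Rt
    return q
if __name__=="__main__":
    q0=np.array([53.8,-1.4,-66.,123.7,8.4,37.7,64.4])
    for az,lean in((-9,42),(-9,47),(-3,45)):
        Z=T(lean,az)[:,2]; print(az,lean)
        K=[np.array(k) for k in([.6196,.1245,.1945],[.6531,.118,.2125],[.6603,.163,.2125],[.6998,.157,.2215],[.6927,.112,.2215])]
        run([([.50,.06,.27],T(30,az)),([.52,.10,.27],T(lean,az)),(K[0]-Z*.09,T(lean,az))]+[(k+Z*.021,T(lean,az)) for k in K],q0)
E
python3 simpath.py
```

```text
-9 42
[0.5  0.06 0.27] q [ 52. -10. -65. 129.   5.  27.  63.] err 0.0 0.0 elbow [-0.06  0.05  0.84] wrist [0.32 0.09 0.58] rail d fore,tool [0.436 0.21 ]
[0.52 0.1  0.27] q [ 61. -18. -80. 134.  18.  13.  41.] err 0.0 0.0 elbow [-0.08  0.12  0.83] wrist [0.28 0.14 0.54] rail d fore,tool [0.452 0.209]
[0.56  0.134 0.261] q [ 70. -18. -88. 131.  10.  12.  49.] err 21.3 2.0 elbow [-0.06  0.13  0.83] wrist [0.31 0.15 0.54] rail d fore,tool [0.436 0.187]
[0.633 0.122 0.179] q [ 80. -18. -88. 132. -51.  11. 116.] err 116.0 6.5 elbow [-0.04  0.14  0.83] wrist [0.32 0.09 0.53] rail d fore,tool [0.412 0.17 ]
[0.667 0.116 0.197] q [ 81. -18. -88. 130. -50.  11. 116.] err 125.5 6.2 elbow [-0.04  0.14  0.83] wrist [0.33 0.09 0.54] rail d fore,tool [0.407 0.15 ]
[0.674 0.161 0.197] q [ 77. -18. -88. 129. -41.  11. 104.] err 138.7 7.7 elbow [-0.05  0.13  0.83] wrist [0.33 0.12 0.55] rail d fore,tool [0.416 0.158]
[0.714 0.155 0.206] q [ 79. -18. -88. 127. -46.  12. 110.] err 159.1 8.2 elbow [-0.04  0.14  0.83] wrist [0.34 0.11 0.56] rail d fore,tool [0.41  0.142]
[0.707 0.11  0.206] q [ 83. -18. -
[... 1835 characters left out ...]
25.] err 0.0 0.0 elbow [ 0.23 -0.16  0.77] wrist [0.38 0.14 0.43] rail d fore,tool [0.322 0.138]
[0.668 0.117 0.198] q [ 31.  32. -63. 124. 105.  43. -19.] err 0.0 0.0 elbow [ 0.23 -0.16  0.77] wrist [0.41 0.13 0.45] rail d fore,tool [0.298 0.1  ]
[0.675 0.162 0.198] q [ 25.  35. -63. 121. 103.  47. -19.] err 0.0 0.0 elbow [ 0.26 -0.14  0.76] wrist [0.42 0.18 0.45] rail d fore,tool [0.297 0.1  ]
[0.715 0.156 0.207] q [ 25.  36. -62. 117. 101.  46. -14.] err 0.0 0.0 elbow [ 0.27 -0.15  0.75] wrist [0.46 0.17 0.46] rail d fore,tool [0.266 0.065]
[0.708 0.111 0.207] q [ 31.  34. -62. 119. 103.  42. -13.] err 0.0 0.0 elbow [ 0.24 -0.17  0.76] wrist [0.45 0.13 0.46] rail d fore,tool [0.267 0.065]
```

```bash
cat > search.py <<'E'
from simpath import *
import itertools
q0=np.array([53.8,-1.4,-66.,123.7,8.4,37.7,64.4])
def trace(way,q,n=6):
    p,R=fk(q); mg=99;err=0;mx=0
    for P,Rt in way:
        P=np.array(P); sl=Slerp([0,1],Ro.from_matrix([R,Rt])); p0=p
        for k in range(1,n+1):
            q1,e,a=ik(p0+(P-p0)*k/n,sl(k/n).as_matrix(),q); mx=max(mx,abs(q1-q).max()); q=q1; err=max(err,e*1e3+a)
            mg=min(mg,np.minimum(q-lo,hi-q).min())
        p,R=P,Rt
    return q,mg,err,mx
K=np.array([.6196,.1245,.1945]); az=-5;lean=45; Z=T(lean,az)[:,2]
res=[]
for vx,vy,vz in((.55,0,.27),(.58,.1,.27),(.5,.2,.27)):
    for va,vl in itertools.product((-70,-40,-20,10,40),(30,45)):
        w=[([vx,vy,vz],T(vl,va)),(K-Z*.08,T(lean,az)),(K+Z*.021,T(lean,az))]
        q,mg,err,mx=trace(w,q0); res.append((mg,err,mx,(vx,vy,vz,va,vl),q.round()))
for r in sorted(res,key=lambda r:-(r[0]-r[1]))[:8]: print(np.round(r[:3],1),r[3],r[4])
E
python3 search.py
```

```text
[ 5.9  0.  20. ] (0.55, 0, 0.27, -40, 45) [ 26.  30. -59. 128. 107.  44. -28.]
[ 5.9  0.  10.5] (0.55, 0, 0.27, -20, 30) [ 24.  28. -56. 128. 107.  42. -29.]
[ 5.8  0.  17.6] (0.58, 0.1, 0.27, -20, 45) [ 23.  28. -56. 128. 107.  42. -29.]
[ 5.8  0.  12.6] (0.55, 0, 0.27, -40, 30) [ 22.  27. -54. 128. 107.  41. -29.]
[ 5.8  0.  13.7] (0.5, 0.2, 0.27, -20, 30) [ 21.  27. -53. 128. 107.  41. -30.]
[ 5.8  0.  26.4] (0.5, 0.2, 0.27, -40, 45) [ 21.  27. -53. 128. 107.  40. -30.]
[ 5.8  0.  27.1] (0.55, 0, 0.27, -70, 45) [ 20.  26. -52. 128. 107.  40. -30.]
[ 5.7  0.  22.3] (0.58, 0.1, 0.27, -40, 45) [ 20.  26. -52. 128. 107.  40. -30.]
```

Going via (.55, 0, .27) with azimuth about −30° and lean 30° puts the wrist on the good branch, with margin at every joint. Executing that.

```bash
cat > plan.py <<'E'
import sys
from h import *
from sim import T,Ro
s=ctrl.get_state(); R=np.array(s["ee_rot"]); p=np.array(s["tool_pos"]); a=[float(v) for v in sys.argv[1:]]
t=T(a[0],a[1]); r=Ro.from_matrix(R.T@t).as_rotvec()/np.pi; d=R.T@(np.array(a[2:5])-p)/.15
print("shift",d.round(3).tolist(),"turn",r.round(4).tolist(),"deg",round(np.linalg.norm(r)*180,1))
E
python3 plan.py 30 -30 .55 0 .27
```

```text
shift [-0.417, -0.305, 0.071] turn [0.0556, -0.0529, 0.1134] deg 24.6
```

```bash
python3 -m creep '[[-0.15,-0.1,0.02,0.0185,-0.018,0.038],[-0.3,-0.2,0.05,0.037,-0.035,0.076],[-0.417,-0.305,0.071,0.0556,-0.0529,0.1134],[-0.417,-0.305,0.071,0.0556,-0.0529,0.1134],[-0.417,-0.305,0.071,0.0556,-0.0529,0.1134]]' >/dev/null; python3 q.py; python3 plan.py 45 -5 .5637 .1294 .2511
```

```text
t 14.5 q [ 43.8   7.2 -63.3 121.4  44.2  42.8  11.4] p [5.504e-01 1.000e-04 2.695e-01] lean 30.0 az -30.1 jaw az -120.4 F [-0.8 -0.3 -0. ] w 1.0
shift [0.375, 0.788, -0.071] turn [-0.0854, -0.0818, -0.1131] deg 29.4
```

```bash
python3 -m creep '[[0.09,0.2,-0.02,-0.021,-0.02,-0.028],[0.19,0.4,-0.04,-0.043,-0.041,-0.057],[0.28,0.6,-0.055,-0.064,-0.061,-0.085],[0.375,0.788,-0.071,-0.0854,-0.0818,-0.1131],[0.375,0.788,-0.071,-0.0854,-0.0818,-0.1131],[0.375,0.788,-0.071,-0.0854,-0.0818,-0.1131]]' >/dev/null; python3 q.py; python3 plan.py 45 -5 .6344 .1232 .1797
```

```text
t 15.1 q [ 30.    8.2 -62.8 133.1  86.2  31.  -18.5] p [0.5618 0.1302 0.2503] lean 44.8 az -4.8 jaw az -94.7 F [-0.   0.1 -0.5] w 1.0
shift [-0.013, -0.006, 0.677] turn [0.0009, -0.0009, 0.0016] deg 0.4
```

```bash
python3 -m creep '[[-0.005,-0.003,0.2,0,0,0],[-0.01,-0.006,0.4,0,0,0],[-0.013,-0.006,0.6,0,0,0],[-0.013,-0.006,0.677,0,0,0],[-0.013,-0.006,0.677,0,0,0]]' >/dev/null; python3 q.py
python3 - <<'E'
from h import *
im=[]
for n,c in(("top",(slice(110,200),slice(160,260))),("scene",(slice(130,220),slice(250,350)))):
    p,d=ctrl.camera(n); im.append(cv2.resize(p[c][:,:,::-1],None,fx=4,fy=4,interpolation=cv2.INTER_CUBIC))
cv2.imwrite("pics/g1.png",cv2.convertScaleAbs(np.hstack(im),alpha=1.8))
E
```

```text
t 15.6 q [ 23.6  28.  -55.6 128.  106.5  41.5 -28.2] p [0.6361 0.1203 0.1788] lean 44.7 az -5.1 jaw az -95.0 F [-0.  -0.7  0.1] w 1.0
```

View pics/g1.png

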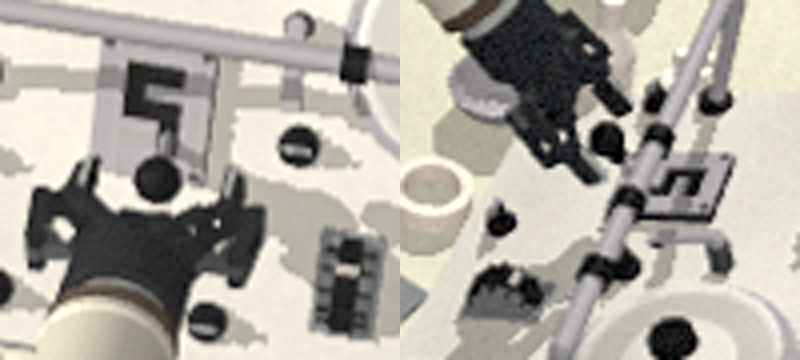

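Top crop: the knob at (158,180) sits between the fingertips at (90,165) and (235,175), centred to about 1–2 mm. Closing.

```bash
python3 -m creep '[[0,0,0,0,0,0],[0,0,0,0,0,0],[0,0,0,0,0,0],[0,0,0,0,0,0],[0,0,0,0,0,0],[0,0,0,0,0,0]]' 1 >/dev/null; python3 q.py; python3 - <<'E'
from sim import *
from bench import ctrl
s=ctrl.get_state(); R=np.array(s["ee_rot"]); G=np.load("G.npy")
K={"open":[-.26,-.143],"row0R":[0,-.143],"mid":[0,.143],"backL":[.26,.143],"clamped":[.26,-.143]}
k=lambda a,b:.16*np.array([np.sin(a)*np.cos(b),np.sin(b),np.cos(a)*np.cos(b)])
prev=None
for n,v in K.items():
    P=k(*v)
    if prev is not None: print(n,"shift in tool units from prev",(R.T@G@(P-prev)/.15).round(3), "world mm",(G@(P-prev)*1e3).round(1))
    prev=P
E
```

```text
t 16.3 q [ 23.5  27.7 -55.8 128.2 106.6  41.5 -28.3] p [0.6355 0.1224 0.1817] lean 45.0 az -4.9 jaw az -94.8 F [-4.5 -0.5  5.9] w 0.34
row0R shift in tool units from prev [-0.26  -0.018  0.082] world mm [36.  -5.7 18.9]
mid shift in tool units from prev [-0.016  0.303  0.015] world mm [ 7.1 45.   0. ]
backL shift in tool units from prev [-0.23  -0.02   0.147] world mm [39.6 -6.3  8.9]
clamped shift in tool units from prev [ 0.016 -0.303 -0.015] world mm [ -7.1 -45.    0. ]
```

The width reads 29 mm and the tool is pushed back, so the pads hold the near half of the ball. I'll reopen, go about 6 mm deeper and regrip.

```bash
python3 -m creep '[[0,0,0,0,0,0],[0,0,0,0,0,0],[0,0.01,0.02,0,0,0],[0,0.01,0.043,0,0,0],[0,0.01,0.043,0,0,0]]' 0.3 >/dev/null; python3 q.py;  python3 -m creep '[[0,0,0,0,0,0],[0,0,0,0,0,0],[0,0,0,0,0,0],[0,0,0,0,0,0],[0,0,0,0,0,0]]' 1 >/dev/null; python3 q.py
```

```text
t 16.8 q [ 23.   29.  -55.2 127.6 107.4  42.  -28.5] p [0.6403 0.123  0.1755] lean 44.9 az -4.9 jaw az -94.8 F [-0.5 -0.7 -1.2] w 0.7
t 17.3 q [ 23.1  28.9 -55.3 127.7 107.4  42.  -28.5] p [0.64   0.1229 0.1763] lean 44.9 az -4.9 jaw az -94.8 F [-3.6 -1.7  2.4] w 0.35
```

```bash
python3 -m creep '[[-0.05,-0.004,0.014,0,0,0],[-0.1,-0.007,0.028,0,0,0],[-0.15,-0.01,0.044,0,0,0],[-0.2,-0.014,0.06,0,0,0],[-0.258,-0.018,0.082,0,0,0],[-0.258,-0.018,0.082,0,0,0],[-0.258,-0.018,0.082,0,0,0]]' >/dev/null; python3 q.py
```

```text
t 18.0 q [ 23.9  28.9 -54.2 123.2 103.4  39.4 -21.7] p [0.6744 0.1171 0.1927] lean 44.7 az -4.9 jaw az -94.8 F [ 2.1 -0.7 -9.8] w 0.34
```

```bash
python3 -m creep '[[-0.003,0.05,-0.002,0,0,0],[-0.01,0.1,-0.003,0,0,0],[-0.012,0.15,-0.002,0,0,0],[-0.014,0.2,0.003,0,0,0],[-0.016,0.25,0.008,0,0,0],[-0.016,0.303,0.015,0,0,0],[-0.016,0.303,0.015,0,0,0]]' >/dev/null; python3 q.py
```

```text
t 18.7 q [ 18.2  31.3 -54.5 120.1 100.8  44.2 -21.5] p [0.6831 0.163  0.1956] lean 45.0 az -5.0 jaw az -94.8 F [-4.3 -2.4  0.5] w 0.34
```

```bash
python3 - <<'E'
from h import *
im=[]
for n,c in(("top",(slice(115,185),slice(165,240))),("scene",(slice(140,210),slice(275,350)))):
    p,d=ctrl.camera(n); np.savez(f"pics/mid_{n}.npz",p=p,d=d); im.append(cv2.resize(p[c][:,:,::-1],None,fx=5,fy=5,interpolation=cv2.INTER_CUBIC))
cv2.imwrite("pics/mid.png",cv2.convertScaleAbs(np.hstack(im),alpha=2))
E
```

```text
(no output)
```

View pics/mid.png

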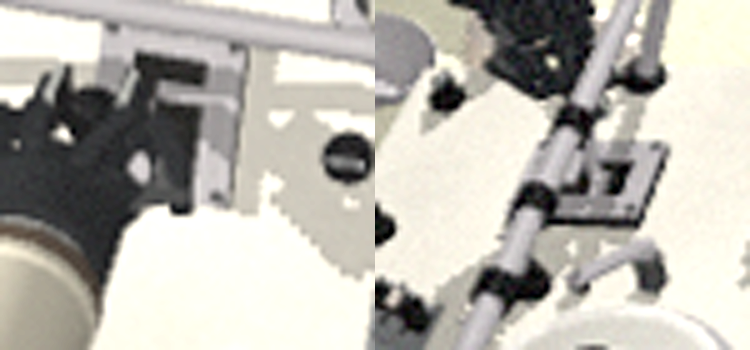

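Top crop: the knob at (92,105) is held between the fingers. In the scene view the stem is at the left end of the cross slot. I'll trim 2.5 mm to the front to centre it in the middle notch and rest there for over a second.

```bash
python3 -m creep '[[0.015,0,-0.007,0,0,0],[0.015,0,-0.007,0,0,0],[0.015,0,-0.007,0,0,0],[0.015,0,-0.007,0,0,0],[0.015,0,-0.007,0,0,0],[0.015,0,-0.007,0,0,0],[0.015,0,-0.007,0,0,0],[0.015,0,-0.007,0,0,0],[0.015,0,-0.007,0,0,0],[0.015,0,-0.007,0,0,0],[0.015,0,-0.007,0,0,0],[0.015,0,-0.007,0,0,0]]' >/dev/null; python3 q.py; python3 - <<'E'
from h import *
for n in("top","scene"):
    print(n,"mid pred",proj(n,[.6603,.163,.2125]),"est",proj(n,[.664,.1647,.215]))
p=np.load("pics/mid_top.npz")["p"]; print(p.max(2)[128:146,174:194])
E
```

```text
t 20.0 q [ 18.3  31.2 -54.6 120.3 101.1  44.1 -21.8] p [0.6813 0.163  0.195 ] lean 45.0 az -4.9 jaw az -94.8 F [-2.2 -1.7  6.4] w 0.34
top mid pred [[183.79504328 137.74266282]] est [[182.99840809 136.11872045]]
scene mid pred [[315.19493602 155.18242093]] est [[316.43161273 154.49827484]]
[[106 103  95  84  44  76 103 102 103 102  90  78  78  79  77  76  66  69
   26  22]
 [ 71  84  93  75  26  72 106 104 106 102  85  77  78  78  78  73  55  87
   66  18]
 [ 36  79  91  50  30  75 107 106 106 102  84  78  79  79  77  70  72  94
   65  25]
 [ 52  91  78  24  26  69 111 106  93  92  78  80  81  80  75  64  90  84
   38  25]
 [ 77  91  53  10  25  55  86  68  55  54  47  56  66  84  80  74  93  68
   25  25]
 [ 94  89  25  14  18  33  39  15  19  16  16  15  34  59  70  91  90  52
   21  22]
 [ 84  81  17  17  18  18  23  24  23  20  14  14  20  21  60  98  84  36
   23  22]
 [ 51  60  17  15  20  23  24  19  23  20  21  17  12  31  63  77  62  23
   26  23]
 [ 29  33  21  18  17  25  32  25  25  23  22  17  19  27  47  44  36  26
   22  23]
 [ 27  23  18  18  15  18  27  25  26  25  21  20  21  24  28  26  29  27
   24  22]
 [ 24  19  20  11  18  17  18  20  27  24  17  16  25  31  30  29  29  25
   23  22]
 [ 22  18  29  36  15  18  17  18  17  22  24  26  25  29  30  28  28  22
   23  24]
 [ 22  15  51  92  56  13  17  18  17  21  24  30  31  30  27  26  21  22
   26  25]
 [ 25  55 100 139 117   9  18  17  17  25  30  30  30  28  21  21  23  26
   25  26]
 [ 26  49  83 115 125  60  17  18  28  29  30  28  27  25  22  22  29  24
   26  25]
 [ 22  28  36  49  76  53  23  26  30  29  30  29  25  19  24  22  29  29
   26  25]
 [ 24  26  23  21  21  26  26  29  29  26  27  23  26  25  24  20  26  26
   21  23]
 [ 24  23  25  24  24  25  26  26  29  30  29  21  20  22  22  24  21  30
   58  67]]
```

```bash
python3 - <<'E'
from h import *
G=np.load("G.npy"); c=np.array([.6778,.1367,.1473])
def kp(a,b,cz): return c-G[:,2]*cz+.16*G@np.array([np.sin(a)*np.cos(b),np.sin(b),np.cos(a)*np.cos(b)])
for cz in(.090,.092):
    print(cz,"open a=-.26,-.23",proj("top",kp(-.26,-.143,cz)).round(2),proj("top",kp(-.23,-.143,cz)).round(2),"obs 199.25 154.25","mid a=-.03,0,.03",[proj("top",kp(a,.143,cz)).round(2).tolist() for a in(-.03,0,.03)],"obs ~183.4 138.2 (before trim)")
# measure knob now in top view: upper dark edge by column near 183
p,d=ctrl.camera("top"); g=p.max(2).astype(float)
q=np.load("pics/mid_top.npz")["p"].max(2).astype(float)
for im in(q,g):
    r=[]
    for u in(181,182,183,184):
        col=im[126:140,u]; i=np.argmax(col<60); r.append(126+i-1+(col[i-1]-60)/(col[i-1]-col[i]))
    print("edge rows",np.round(r,2))
E
```

```text
0.09 open a=-.26,-.23 [[199.79 156.35]] [[199.9 154.7]] obs 199.25 154.25 mid a=-.03,0,.03 [[[183.7, 140.4]], [[183.89, 138.59]], [[184.09, 136.78]]] obs ~183.4 138.2 (before trim)
0.092 open a=-.26,-.23 [[199.93 156.23]] [[200.05 154.58]] obs 199.25 154.25 mid a=-.03,0,.03 [[[183.87, 140.3]], [[184.06, 138.5]], [[184.27, 136.7]]] obs ~183.4 138.2 (before trim)
edge rows [132.15 131.87 131.84 131.58]
edge rows [132.16 131.87 131.89 131.65]
```

```bash
cat > edge.py <<'E'
from h import *
p,d=ctrl.camera("top"); im=p.max(2).astype(float); r=[]
for u in(181,182,183,184):
    col=im[122:140,u]; i=np.argmax(col<60); r.append(122+i-1+(col[i-1]-60)/(col[i-1]-col[i]))
print("edge rows",np.round(r,2))
E
python3 -m creep '[[0.009,0,-0.004,0,0,0],[0.009,0,-0.004,0,0,0]]' >/dev/null; python3 q.py; python3 edge.py;python3 -m creep '[[0.009,0,-0.004,0,0,0],[0.009,0,-0.004,0,0,0]]' >/dev/null; python3 q.py; python3 edge.py
```

```text
t 20.25 q [ 18.3  31.2 -54.6 120.5 101.2  44.2 -22. ] p [0.6801 0.163  0.1946] lean 45.1 az -4.9 jaw az -94.8 F [-0.7 -0.8  5.3] w 0.35
edge rows [132.47 132.23 132.18 132.  ]
t 20.5 q [ 18.2  31.1 -54.6 120.7 101.3  44.2 -22.2] p [0.6787 0.1632 0.1941] lean 45.1 az -4.9 jaw az -94.8 F [ 0.1 -2.6  5.4] w 0.35
edge rows [133.12 132.52 132.5  132.48]
```

```bash
python3 -m creep '[[0.009,0,-0.004,0,0,0],[0.009,0,-0.004,0,0,0]]' >/dev/null; python3 q.py; python3 edge.py;python3 -m creep '[[0.009,0,-0.004,0,0,0],[0.009,0,-0.004,0,0,0]]' >/dev/null; python3 q.py; python3 edge.py
```

```text
t 20.75 q [ 18.2  31.1 -54.7 120.9 101.4  44.3 -22.5] p [0.6773 0.1633 0.1936] lean 45.1 az -4.9 jaw az -94.8 F [-0.9 -1.9  4.8] w 0.34
edge rows [133.7  133.35 133.22 133.33]
t 21.0 q [ 18.2  31.1 -54.7 121.  101.5  44.3 -22.7] p [0.6761 0.1635 0.1931] lean 45.1 az -4.9 jaw az -94.8 F [ 0.4 -1.1  5.9] w 0.35
edge rows [134.41 133.92 134.24 133.87]
```

```bash
python3 -m creep '[[0.009,0,-0.004,0,0,0],[0.009,0,-0.004,0,0,0]]' >/dev/null; python3 q.py; python3 edge.py;python3 -m creep '[[0.009,0,-0.004,0,0,0],[0.009,0,-0.004,0,0,0]]' >/dev/null; python3 q.py; python3 edge.py
```

```text
t 21.25 q [ 18.2  31.1 -54.7 121.1 101.7  44.4 -22.9] p [0.6755 0.1634 0.193 ] lean 45.1 az -4.9 jaw az -94.8 F [ 5.4 -1.5  3.9] w 0.34
edge rows [134.45 134.44 134.25 134.25]
t 21.5 q [ 18.2  31.  -54.7 121.2 101.8  44.4 -23.1] p [0.675  0.1633 0.1929] lean 45.2 az -4.9 jaw az -94.8 F [ 9.5 -0.7  1.9] w 0.34
edge rows [134.82 134.45 134.42 134.19]
```

Wall found at edge row 134.35, which is −0.028 rad. The earlier 1.2 s rest at row 131.9 was therefore at about +0.013 rad, inside the notch. I'll recentre it and rest again.

```bash
python3 -m creep '[[-0.015,0,0.007,0,0,0],[-0.036,0,0.017,0,0,0],[-0.036,0,0.017,0,0,0],[-0.036,0,0.017,0,0,0],[-0.036,0,0.017,0,0,0],[-0.036,0,0.017,0,0,0],[-0.036,0,0.017,0,0,0],[-0.036,0,0.017,0,0,0],[-0.036,0,0.017,0,0,0],[-0.036,0,0.017,0,0,0],[-0.036,0,0.017,0,0,0],[-0.036,0,0.017,0,0,0]]' >/dev/null; python3 q.py; python3 edge.py
```

```text
t 22.75 q [ 18.2  31.1 -54.7 120.8 101.2  44.2 -22.2] p [0.6773 0.1639 0.1933] lean 45.0 az -4.8 jaw az -94.7 F [-6.2 -1.8  9.4] w 0.35
edge rows [134.81 134.44 134.42 134.22]
```

```bash
python3 -m creep '[[-0.018,0,0.009,0,0,0],[-0.018,0,0.009,0,0,0]]' >/dev/null; python3 q.py; python3 edge.py; python3 -m creep '[[-0.012,0,0.006,0,0,0],[-0.012,0,0.006,0,0,0]]' >/dev/null; python3 q.py; python3 edge.py
```

```text
t 23.0 q [ 18.2  31.2 -54.6 120.4 101.   44.1 -21.8] p [0.68   0.1639 0.1942] lean 44.9 az -4.8 jaw az -94.7 F [-8.4 -1.6 11. ] w 0.34
edge rows [133.72 133.4  133.4  133.31]
t 23.25 q [ 18.3  31.3 -54.6 120.2 100.9  44.  -21.5] p [0.6818 0.1638 0.1948] lean 44.9 az -4.8 jaw az -94.7 F [-8.6 -1.1 11. ] w 0.34
edge rows [132.5  132.55 132.52 132.5 ]
```

```bash
python3 -m creep '[[0,0,0,0,0,0],[0,0,0,0,0,0],[0,0,0,0,0,0],[0,0,0,0,0,0],[0,0,0,0,0,0],[0,0,0,0,0,0],[0,0,0,0,0,0],[0,0,0,0,0,0],[0,0,0,0,0,0],[0,0,0,0,0,0],[0,0,0,0,0,0]]' >/dev/null; python3 q.py; python3 edge.py; python3 -m creep '[[-0.05,-0.004,0.024,0,0,0],[-0.1,-0.008,0.052,0,0,0],[-0.15,-0.012,0.085,0,0,0],[-0.19,-0.016,0.117,0,0,0],[-0.23,-0.02,0.147,0,0,0],[-0.23,-0.02,0.147,0,0,0],[-0.23,-0.02,0.147,0,0,0]]' >/dev/null; python3 q.py
```

```text
t 24.4 q [ 18.3  31.3 -54.6 120.2 100.9  44.  -21.5] p [0.6817 0.1638 0.1948] lean 44.9 az -4.8 jaw az -94.7 F [-8.4 -1.6 10.8] w 0.34
edge rows [132.51 132.55 132.55 132.5 ]
t 25.15 q [ 18.7  33.2 -53.3 115.5  99.   42.6 -16. ] p [0.7203 0.1571 0.2008] lean 44.7 az -4.7 jaw az -94.7 F [-2.3 -0.2 -4.5] w 0.34
```

```bash
python3 -m creep '[[0.003,-0.05,-0.006,0,0,0],[0.008,-0.1,-0.012,0,0,0],[0.01,-0.15,-0.016,0,0,0],[0.012,-0.2,-0.017,0,0,0],[0.014,-0.25,-0.016,0,0,0],[0.016,-0.303,-0.015,0,0,0],[0.016,-0.303,-0.015,0,0,0],[0.016,-0.303,-0.015,0,0,0]]' >/dev/null; python3 q.py; python3 - <<'E'
from h import *
im=[]
G=np.load("G.npy"); c=np.array([.6778,.1367,.1473])
k=c-G[:,2]*.091+.16*G@np.array([np.sin(.26)*np.cos(.143),-np.sin(.143),np.cos(.26)*np.cos(.143)])
print("pred knob px",[proj(n,k).round(1).tolist() for n in("top","scene")])
for n,c in(("top",(slice(100,175),slice(170,245))),("scene",(slice(125,200),slice(275,350)))):
    p,d=ctrl.camera(n); np.savez(f"pics/cl_{n}.npz",p=p,d=d); im.append(cv2.resize(p[c][:,:,::-1],None,fx=5,fy=5,interpolation=cv2.INTER_CUBIC))
cv2.imwrite("pics/cl.png",cv2.convertScaleAbs(np.hstack(im),alpha=2))
E
```

```text
t 25.95 q [ 24.1  30.7 -53.2 118.  101.2  38.2 -15.9] p [0.7165 0.1136 0.2066] lean 45.3 az -4.6 jaw az -94.5 F [-3.9  2.9  8.2] w 0.35
pred knob px [[[203.5, 125.5]], [[322.6, 165.2]]]
```

View pics/cl.png

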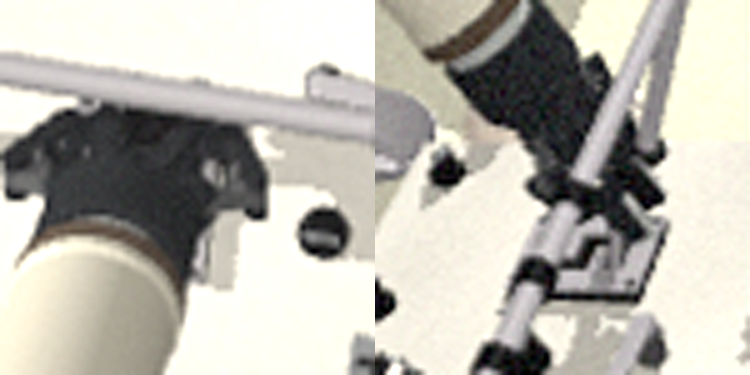

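```bash
python3 -m creep '[[0,-0.01,0,0,0,0],[0,-0.01,0,0,0,0]]' >/dev/null; python3 q.py; python3 -m creep '[[0,-0.01,0,0,0,0],[0,-0.01,0,0,0,0]]' >/dev/null; python3 q.py
```

```text
t 26.25 q [ 24.2  30.6 -53.2 118.1 101.2  38.  -15.9] p [0.7163 0.1128 0.2065] lean 45.2 az -4.5 jaw az -94.5 F [-4.6  2.8  8.4] w 0.35
t 26.45 q [ 24.4  30.6 -53.2 118.2 101.3  37.8 -15.9] p [0.716  0.1119 0.2064] lean 45.2 az -4.4 jaw az -94.4 F [-3.4  5.8  7.9] w 0.35
```

```bash
python3 -m creep '[[0,-0.01,0,0,0,0],[0,-0.01,0,0,0,0]]' >/dev/null; python3 q.py; python3 -m creep '[[0,-0.01,0,0,0,0],[0,-0.01,0,0,0,0],[0,-0.01,0,0,0,0]]' >/dev/null; python3 q.py
```

```text
t 26.65 q [ 24.5  30.5 -53.2 118.3 101.4  37.7 -15.9] p [0.7158 0.1111 0.2063] lean 45.2 az -4.3 jaw az -94.4 F [-3.   4.9  6.8] w 0.34
t 26.95 q [ 24.7  30.5 -53.2 118.3 101.4  37.5 -15.9] p [0.7155 0.1103 0.2062] lean 45.2 az -4.2 jaw az -94.3 F [-3.4  6.6  6. ] w 0.34
```

```bash
python3 -m creep '[[0,0,0,0,0,0],[0,0,0,0,0,0],[0,0,0,0,0,0],[0,0,0,0,0,0],[0,0,0,0,0,0]]' 0 >/dev/null; python3 q.py; python3 -m creep '[[0,0,-0.2,0,0,0],[0,0,-0.5,0,0,0],[0.1,0,-0.9,0,0,0],[0.1,0,-0.9,0,0,0],[0.1,0,-0.9,0,0,0]]' >/dev/null; python3 q.py
cat > fin.py <<'E'
from h import *
from prof import report
G=np.load("G.npy"); c=np.array([.6778,.1367,.1473]); piv=c-G[:,2]*.091
k=piv+.16*G@np.array([np.sin(.26)*np.cos(.143),-np.sin(.143),np.cos(.26)*np.cos(.143)])
print("pred knob",k.round(4),[proj(n,k).round(1).tolist() for n in("top","scene")])
im=[]
for n,cr in(("top",(slice(100,205),slice(170,280))),("scene",(slice(130,220),slice(260,350)))):
    p,d=ctrl.camera(n); np.savez(f"pics/fin_{n}.npz",p=p,d=d); report(n,p); P=cloud(n,d)
    m=(np.linalg.norm(P-k,axis=2)<.026)&(p.max(2)<75); v,u=np.nonzero(m); print(n,"dark knob pts",m.sum(),"px",u.mean().round(2) if m.any() else 0,v.mean().round(2) if m.any() else 0, "mean 3d",P[m].mean(0).round(4))
    im.append(cv2.resize(p[cr][:,:,::-1],None,fx=400/(cr[1].stop-cr[1].start),fy=400/(cr[1].stop-cr[1].start),interpolation=cv2.INTER_CUBIC))
h=min(i.shape[0] for i in im); cv2.imwrite("pics/fin.png",cv2.convertScaleAbs(np.hstack([i[:h] for i in im]),alpha=1.8))
E
python3 fin.py
```

```text
t 27.45 q [ 24.8  30.6 -52.9 118.4 101.3  37.7 -15.8] p [0.7148 0.1045 0.2029] lean 44.9 az -5.0 jaw az -94.8 F [ 1.1  0.1 -0.6] w 1.0
t 27.95 q [ 35.    8.  -62.8 126.7  76.8  28.6  -3.7] p [0.6085 0.1145 0.2901] lean 45.2 az -5.0 jaw az -94.7 F [ 0.5 -0.7  0.3] w 1.0
pred knob [0.6911 0.1115 0.2195] [[[203.5, 125.5]], [[322.6, 165.2]]]
top cheek -0.0125 dips [(-32, 33), (-4, 42), (30, 34), (60, 34)]
top cheek 0.0125 dips [(-36, 29), (-2, 46), (28, 55), (62, 29)]
top bar 28.0 [22. 34.] 142
top dark knob pts 100 px 202.08 125.75 mean 3d [0.6878 0.1138 0.2293]
scene cheek -0.0125 dips [(-46, 9), (-6, 21), (30, 34), (60, 29)]
scene cheek 0.0125 dips [(-60, 4), (-28, 19), (4, 26), (60, 24)]
scene bar 29.0 [22. 36.] 141
scene dark knob pts 77 px 323.03 164.97 mean 3d [0.6921 0.1058 0.2256]
```

View pics/fin.png

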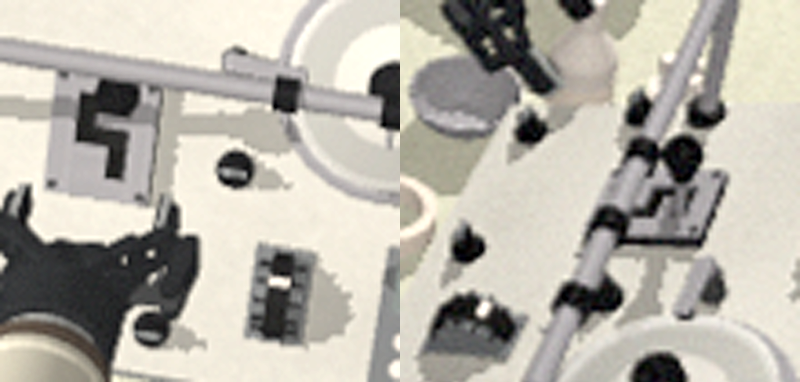

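The lever stands at the slot's far right end, knob at (118,97) in the top crop. The hold-down finger has swung to the cover and the bar is at the fourth tick. One finer check of the sideways angle, using sphere fits and the knob's right edge (the slot darkens its left side).

```bash
python3 - <<'E'
from h import *
from scipy.optimize import least_squares
G=np.load("G.npy"); k=np.array([.6911,.1115,.2195]); piv=np.array([.6778,.1367,.1473])-G[:,2]*.091
for n in("top","scene"):
    z=np.load(f"pics/fin_{n}.npz"); P=cloud(n,z["d"]); m=(np.linalg.norm(P-k,axis=2)<.028)&(z["p"].max(2)<75)&(P[...,2]>.205); K=P[m]
    r=least_squares(lambda x:np.linalg.norm(K-x,axis=1)-.016,K.mean(0)-[0,0,.008],loss="soft_l1",f_scale=.002).x
    g=G.T@(r-piv); print(n,r.round(4),"a",np.arctan2(g[0],g[2]).round(3),"b",np.arcsin(g[1]/np.linalg.norm(g)).round(3),"R",np.linalg.norm(g).round(4))
def edge(row):
    g=row.astype(float); i=np.argmax(g>55); return i-1+(55-g[i-1])/(g[i]-g[i-1])
t=np.load("pics/fin_top.npz")["p"].max(2); o=np.load("pics/top0.npz")["p"].max(2)
print("right edge now",[round(202+edge(t[v,202:216]),2) for v in(124,125,126,127)],"open",[round(200+edge(o[v,200:212]),2) for v in(153,154,155,156)], "pred centre open u",199.85,"clamped",203.5)
E
```

```text
top [0.6933 0.1147 0.2193] a 0.271 b -0.121 R 0.1592
scene [0.6912 0.1136 0.2206] a 0.26 b -0.129 R 0.1608
right edge now [np.float64(207.8), np.float64(207.98), np.float64(207.87), np.float64(207.84)] open [np.float64(204.63), np.float64(204.76), np.float64(204.93), np.float64(204.69)] pred centre open u 199.85 clamped 203.5
```

Sphere fits give a 0.26–0.27 and b −0.12 to −0.13. The open notch (nominally −0.143) reads −0.128 by the same method, so there is a small bias and the lever is inside the clamped notch. Last I check the bystanders against the first images and hand in.

```bash
python3 - <<'E'
from h import *
a=np.load("pics/top0.npz")["d"]; b=np.load("pics/fin_top.npz")["d"]
# bystander boxes in top view (512x384): u0,u1,v0,v1
for n,(u0,u1,v0,v1) in dict(tape=(165,198,206,236),card=(214,252,212,242),clamp=(262,314,224,252),rack=(107,142,132,156),bottle=(104,136,158,186),bowl=(108,148,190,230),swab=(332,372,172,218),marker=(335,352,217,262)).items():
    x,y=a[v0:v1,u0:u1],b[v0:v1,u0:u1]; ok=(x>0)&(y>0); print(n,"median |dz| mm",np.round(np.median(abs(x-y)[ok])*1e3,1),"share>8mm",np.round((abs(x-y)[ok]>.008).mean(),3))
s=ctrl.get_state(); print(s["time_s"],np.round(s["ft_force"],1))
ctrl.finish_job()
E
```

```text
tape median |dz| mm 492.4 share>8mm 0.929
card median |dz| mm 2.5 share>8mm 0.03
clamp median |dz| mm 2.6 share>8mm 0.035
rack median |dz| mm 2.5 share>8mm 0.031
bottle median |dz| mm 2.4 share>8mm 0.036
bowl median |dz| mm 2.4 share>8mm 0.021
swab median |dz| mm 2.5 share>8mm 0.036
marker median |dz| mm 2.3 share>8mm 0.038
28.05 [ 0.2 -0.5 -0.1]
the job is handed in; nothing more can be done
```

The timer is set to the fourth tick and the cover clamp is in the clamped notch. I handed the job in at 28.05 s of 58 s; no verdict was reported.

**Timer:** I rolled the thumbwheel to the back in two light strokes. At the end the pale bar read 28–29°, against 28–30° for the fourth tick, in both views.

**Lever:**
- **Middle notch:** I took the lever by the knob from the open notch to the middle notch. It rested there for over a second, which I later worked out was about +0.013 rad from the notch centre. I then felt for the front wall of the slot, recentred the lever and rested it again for over a second.
- **Clamped notch:** From there I took it to the back and right, let go and backed away. The final fits gave lever_fore 0.26–0.27 and the hold-down finger had swung over to the bowl cover.

**Checks that disagreed or were unclear:**
- **Sideways angle:** lever_side read −0.12 to −0.13 against the nominal −0.143. The open notch read −0.128 by the same method, so I took it as measuring bias. The last push also met more than friction force, which suggests the stem reached the slot's right end. It should be within the play, though I did not measure it more finely.
- **Tape roll:** in the final top view the arm hid it, so the before/after comparison there says nothing. Nothing I did passed close to it. The other seven bystanders showed no change.
- **Joint limits:** the first approach to the lever ran several joints up to their limits, and I backed out and went round by a half turn. I saw no contact with the rail, and the largest force I read was about 20 N, on the timer wheel.

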